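# Put the beads away and snap the keeper shut

### The arm

A 6-joint arm with a two-finger parallel gripper is mounted at the origin on the work surface. World frame = base frame: x ahead of the robot, y to its left, z up, the work surface at z = 0. Lengths are in m, angles in rad, forces in N, time in s.
With the tool pointing down it reaches from about 0.275 to 0.825 m from the base axis. Payload 5.2 kg.
Tool frame: the origin (TCP) lies midway between the tips of the shut fingers; the grasp point (between the pads) lies 19 mm behind it; z points along the fingers, y is the line along which they close (so a half turn about z gives the same grasp; the last joint's range is limited). The gripper opens to 93 mm and grips with 3 to 60 N. Pads are 15 mm wide; open, the fingers measure 128 mm over their backs; the gripper's body (75 mm by 188 mm) begins 65 mm behind the grasp point.
Start: joints at [0.969, 0.259, 1.535, -0, 1.348, -0.203], TCP at [0.214, 0.507, 0.219] pointing down, gripper open.
Joint ranges: [-3.14, 3.14], [-0.91, 2.08], [0.19, 2.58], [-1.22, 4.36], [0.22, 2.71], [-3.12, 3.12]. Speed limits (rad/s): [2.57, 2.57, 3.14, 3.14, 3.14, 3.14].

### API

Orientations are given as a rotation vector (axis times angle).
In Python, from cell import bot gives the robot as it stands. The module is installed in compiled form; this text tells all that it offers.
- The arm moves only by the tool jog_arm, never from a script. Its argument "moves" is a list of rows, each a list of 3 entries, a list of its own where there are three numbers: the finger opening in cm, from 0 to 9.3, then the shift along the tool's x, y, z in cm, then the turn, a rotation vector about the tool's x, y, z in rad. A call has 1 to 12 rows; each row shifts and turns the commanded pose from where the row before left it, along the tool's axes as they then stand; what a row does not reach is not made up. A row lasts 1/10 s, in which the tool goes at most 50 mm and 8.59 degrees, less where a joint would pass 70% of its speed; a pose out of reach is approached as far as the arm can. A call with a gripper value outside its range is refused whole. The fingers move at their own pace and stop on an object; "force" is the grip in N (left out, the last holds). Time passes only in rows, so rows that do not move let the fingers close. It gives the time, the measured TCP pose, the force, the opening and the grip force at its end, in the units of the state.
- bot.observe(): the state, without advancing time (a new reading comes with each control period).
- bot.read_camera(name): name is "side" or "top" or "wrist"; returns a dict with "frame" (480x640x3 uint8, red, green, blue), "fx", "fy", "cx", "cy" (pixels), "D" ([k1, k2, p1, p2, k3] as OpenCV has them; the pictures are not rectified), "R" (3x3) and "t" (3): a world point X has camera coordinates R X + t. Camera axes: x right, y down, z forward; pixel columns grow to the right and rows downward; lengths in m; the calibration is good to about 2 mm. A picture is of the moment at which its call begins. There is no depth.
- bot.job_done(): hands the job in; it is judged then, once.
The state is a dict: "clock": time; "joint_pos": joint angles; "joint_velocities": joint speeds; "tau": joint torques, N m; "eef_pos": TCP position; "tcp_rot": TCP orientation; "contact_force": force on the tool from outside, world axes, zero at the start; "ft_torque": the same for the moment, N m; "grip_width": finger opening in m; "grasp_force": force on a finger pad.
Only numpy, scipy, OpenCV 4.12 (cv2) and the standard library are available. Lean on these libraries where they do the work, as an engineer would, in place of code of your own. Each camera call takes 0.05 s, during which the arm holds its last target. There are 200 camera calls.

### The job

Lift the wooden beads out of the basket one at a time and put every one of them into the cells of the bead keeper. Then close the keeper with its loose cover: hook the cover's front tab into the slot while the back is still raised, pivot it down and press until the catch snaps over its back edge and it lies flat. Leave the duck, cups, jar, abacus and the other things around where they stand.

Things in the scene. Friction and masses are not known exactly. Their poses are not given: they have to be found in the camera images.
- keeper: bead keeper: open white-painted wooden box fixed to the ledge, 132 (x -72 to 60) x 214 (y), walls 41 high, on which the cover lies. Origin under the middle of its cells; x runs from its slotted front (towards the robot) to the spring catch at the back, y along the row of cells, z up. Two stops 4 thick behind the back wall rise to z 47
- cells (a point): middle of the keeper's inner floor, 6 above its underside; keeper axes. Inside is 104 (x) x 202 (y) and 35 deep; four dividers 3 thick and 20 high at y = +-20.5 and +-61.5 make five cells, 38 wide in y and 104 long in x, centres at y = -82, -41, 0, 41, 82
- slot (a point): middle of the mouth of the slot along the keeper's front, at keeper x -56, y 0, z 46.5; keeper axes. The slot is 11 high (z 41 to 52, its floor being the top of the front wall), 12 deep (x -56 to -68), 130 long in y with closed ends, opens to +x, and is roofed by a strip 5 thick (z 52 to 57)
- catch_nose (a point): front of the steel spring catch's nose, 30 wide (y), at keeper x 54, z 50.5 when sprung home. Its underside is at z 48.5; above z 52.5 its face slopes back at 25 degrees from vertical to x 60 at z 65. A cover hooked in the slot rests on this slope at about 0.16 rad tilt; pushed down there with some 6 to 10 N it drives the nose aside and snaps under it
- catch (a joint): travel of the spring catch: 0 = sprung home over the cover's edge, grows to 0.008 m as the nose is pushed back (+x of the keeper); 1.4 N at home, then 700 N/m
- cover_grip (a point): loose cover, a light plywood plate 6 thick, 112 (x, from -54 to 58) x 214 (y), about 130 g, with a tab of the same thickness 12 long and 120 wide sticking out of its front edge (to x -66), and on top a dark wooden bar grip 12 (x) x 70 (y) x 28 high at x = 0. This point is the centre of the bar grip, 20 above the cover's underside and 14 above its top face; x from tab to back edge, y along the bar, z up
- cover_tab (a point): middle of the tab's front end, 66 ahead (-x) of the bar's centre plane, half-way up its thickness; axes of the cover. On the closed cover it lies 64 to 68 ahead of the keeper's origin, at keeper z 44
- cover_rear (a point): point on the cover's top face 46 behind (+x) the bar's centre plane, on the middle line, 12 from the back edge: a good place to press; axes of the cover
- basket: round shallow woven basket, fixed, 254 across, walls 36 high and about 6 thick, inside 230 across at its floor, floor 6 thick; origin under its centre
- bead1_c (a point): wooden bead, a drum 28 across and 30 high, rounded edges, small dark hole in the ends, 18 g; its centre; z along the drum's axis (it starts standing in the basket). May be absent
- bead2_c (a point): wooden bead, a drum 28 across and 30 high, rounded edges, small dark hole in the ends, 18 g; its centre; z along the drum's axis (it starts standing in the basket). May be absent
- bead3_c (a point): wooden bead, a drum 28 across and 30 high, rounded edges, small dark hole in the ends, 18 g; its centre; z along the drum's axis (it starts standing in the basket). May be absent
- bead4_c (a point): wooden bead, a drum 28 across and 30 high, rounded edges, small dark hole in the ends, 18 g; its centre; z along the drum's axis (it starts standing in the basket). May be absent
- bead5_c (a point): wooden bead, a drum 28 across and 30 high, rounded edges, small dark hole in the ends, 18 g; its centre; z along the drum's axis (it starts standing in the basket). May be absent
- abacus: brown wooden abacus on a foot, 60 x 200 x 165 high; loose bystander, origin at its foot
- duck: yellow rubber duck, 75 across, 80 high; loose bystander, origin at its foot
- cup_stack: stack of nested silver tin cups, 69 across, 94 high; loose bystander, origin at its foot
- tin_cup: single silver tin cup, 64 across, 55 high; loose bystander, origin at its foot
- jar: pale glass jar with a metal lid, 72 across, 95 high; loose bystander, origin at its foot
- pencil_pot: cork pot of pencils, 66 across, 160 high with the pencils; loose bystander, origin at its foot
- ring_tower: wooden stacking-ring tower, 90 across, 88 high; loose bystander, origin at its foot
Not all that is in view belongs to the job. Of the things like the part that bears cover_grip, leave any that is orange or red; of the rest the larger one is meant.

How it is judged:
On the way, in this order (a step that is already met when the one before it is completed fails the run):
1. every bead present lies in the keeper (x of bead1_c in the frame of keeper between -0.052 and 0.052 m and y of bead1_c in the frame of keeper between -0.101 and 0.101 m and z of bead1_c in the frame of keeper between 0.012 and 0.032 m and x of bead2_c in the frame of keeper between -0.052 and 0.052 m and y of bead2_c in the frame of keeper between -0.101 and 0.101 m and z of bead2_c in the frame of keeper between 0.012 and 0.032 m and x of bead3_c in the frame of keeper between -0.052 and 0.052 m and y of bead3_c in the frame of keeper between -0.101 and 0.101 m and z of bead3_c in the frame of keeper between 0.012 and 0.032 m and x of bead4_c in the frame of keeper between -0.052 and 0.052 m and y of bead4_c in the frame of keeper between -0.101 and 0.101 m and z of bead4_c in the frame of keeper between 0.012 and 0.032 m and x of bead5_c in the frame of keeper between -0.052 and 0.052 m and y of bead5_c in the frame of keeper between -0.101 and 0.101 m and z of bead5_c in the frame of keeper between 0.012 and 0.032 m), for 0.3 s.
2. the cover's tab is in the slot while its back is still raised (x of cover_tab in the frame of keeper between -0.0695 and -0.0575 m and y of cover_tab in the frame of keeper between -0.008 and 0.008 m and z of cover_tab in the frame of keeper between 0.04 and 0.053 m and angle between cover_grip's own z axis and vertical above 0.07 rad), for 0.1 s.
At the end, for the whole second after the job is handed in: Every bead present lies inside the keeper, below its rim; the cover lies flat on the keeper (within 2 degrees, within 2.5 mm of its closed height), its tab at least 6.5 mm into the slot and within 8 mm of the middle, the catch sprung back (within 1.5 mm) over its back edge, all at rest (all of step 1 and x of cover_tab in the frame of keeper between -0.0695 and -0.0625 m and y of cover_tab in the frame of keeper between -0.008 and 0.008 m and z of cover_tab in the frame of keeper between 0.041 and 0.047 m and z of cover_rear in the frame of keeper between 0.044 and 0.0495 m and angle between cover_grip's own z axis and vertical below 0.035 rad and value of joint catch below 0.0015 m and linear speed of cover below 0.02 m/s); the robot touches nothing.
It fails at once if a bystander (duck, cups, jar, abacus, pencil pot, ring tower) is shoved more than 4 cm or knocked over (distance of any of abacus, duck, cup_stack, tin_cup, jar, pencil_pot, ring_tower from where it was at the start of the episode above 0.04 m or angle between any of abacus, duck, cup_stack, tin_cup, jar, pencil_pot, ring_tower's own z axis and vertical above 0.6 rad).
Of bead1, bead2, bead3, bead4, bead5 only 3 to 5 are there at a start; the rules pass over those that are not, and their reading is None.
At some moment in a run one of bead1, bead2, bead3, bead4, bead5, cover may be knocked a few centimetres aside while the robot is not near it.
Once in a run the grip may slacken for a moment while it holds something.
It also fails if it takes over 210 s, if anything falls off the work surface, if the arm or the gripper's body presses on something with over 40 N, if the wrist force passes 120 N, or if a joint passes its speed limit or range.

## Working session

There is one attempt and no reset: what is moved stays moved. The work goes in short steps, Python scripts to look and compute and a tool call to move; the robot and the scene stay as the last step left them, time stands still between calls to the robot, and variables do not carry over. Pictures are saved under pics/ and viewed, at most 14 in all, crops included, and the job is handed in when it is done.

Besides the shell and the picture viewer there is one more tool, called after "Call:" in YAML: its name, and indented under it one key for each argument. jog_arm: Moves the arm, as the interface text tells. Its arguments: {"type":"object","properties":{"moves":{"type":"array"},"force":{"type":"number"}},"required":["moves"]}

```bash
mkdir -p pics
cat > h.py <<'E'
import numpy as np,cv2,pickle
from cell import bot
from scipy.spatial.transform import Rotation as Ro
def snap(n,tag):
    c=bot.read_camera(n); pickle.dump(c,open(f'pics/{tag}.pkl','wb')); cv2.imwrite(f'pics/{tag}.png',c['frame'][:,:,::-1]); return c
def ld(tag): return pickle.load(open(f'pics/{tag}.pkl','rb'))
def ray(c,uv):
    K=np.array([[c['fx'],0,c['cx']],[0,c['fy'],c['cy']],[0,0,1]])
    p=cv2.undistortPoints(np.array([[uv]],float),K,np.array(c['D']))[0,0]
    R=np.array(c['R']);t=np.array(c['t']); d=R.T@np.array([p[0],p[1],1]); return -R.T@t,d/np.linalg.norm(d)
def atz(c,uv,z):
    o,d=ray(c,uv); return o+d*(z-o[2])/d[2]
def tri(*cu):
    A=np.zeros((3,3));b=np.zeros(3)
    for c,uv in cu:
        o,d=ray(c,uv);P=np.eye(3)-np.outer(d,d);A+=P;b+=P@o
    x=np.linalg.solve(A,b)
    return x,[float(np.linalg.norm((np.eye(3)-np.outer(d,d))@(x-o))) for o,d in [ray(c,uv) for c,uv in cu]]
def proj(c,X):
    K=np.array([[c['fx'],0,c['cx']],[0,c['fy'],c['cy']],[0,0,1]])
    return cv2.projectPoints(np.array(X,float).reshape(-1,1,3),cv2.Rodrigues(np.array(c['R']))[0],np.array(c['t'],float),K,np.array(c['D']))[0][:,0]
def totool(target):
    s=bot.observe(); return Ro.from_rotvec(s['tcp_rot']).as_matrix().T@(np.array(target)-s['eef_pos'])*100
E
python3 -c "
from h import *
for n in ['side','top','wrist']:
    c=snap(n,n+'0'); R=np.array(c['R']); print(n,-R.T@c['t'],R[2],c['fx'])
s=bot.observe(); print(s)
print(Ro.from_rotvec(s['tcp_rot']).as_matrix())
"
```

```text
side [0.17603901 0.72775871 1.12745683] [ 0.26884447 -0.59134577 -0.7602847 ] 619.0773836745382
top [ 0.29247024 -0.10138087  1.14134738] [ 0.24019361  0.00113828 -0.97072434] 452.10349109711666
wrist [0.14370869 0.53618956 0.38588991] [ 0.24985684 -0.10765779 -0.96227925] 349.3312472428352
{'clock': 0.15, 'joint_pos': array([ 9.69214757e-01,  2.59183786e-01,  1.53579036e+00, -2.68353702e-05,
        1.34800265e+00, -2.02795040e-01]), 'joint_velocities': array([-0.00146551, -0.00178826, -0.00280092, -0.00050811,  0.00082797,
       -0.00079387]), 'tau': array([ 2.02911338e-03, -4.37647569e+01, -2.84230685e+01,  7.19079282e-02,
        3.81781824e-02, -1.38099849e-04]), 'eef_pos': array([0.21331734, 0.50651038, 0.21802086]), 'tcp_rot': array([-6.22158047e-01, -3.07884184e+00,  2.01646631e-03]), 'contact_force': array([ 0.04855345,  0.15625179, -0.14905231]), 'ft_torque': array([0.04425175, 0.01220218, 0.00731258]), 'grasp_force': 0.0, 'grip_width': 0.09312664854655958}
[[-9.21535076e-01  3.88294377e-01 -7.61769976e-04]
 [ 3.88295042e-01  9.21534386e-01 -1.15595069e-03]
 [ 2.53148072e-04 -1.36104062e-03 -9.99999042e-01]]
```

View pics/side0.png

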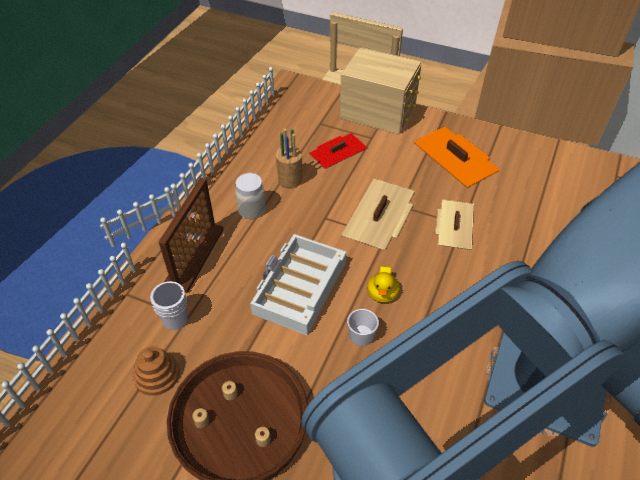

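View pics/top0.png

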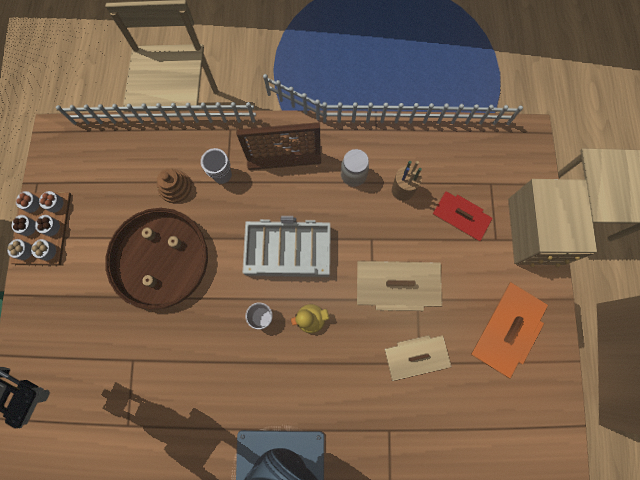

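```bash
python3 -c "
from h import *
a=cv2.imread('pics/top0.png');b=cv2.imread('pics/side0.png')
r=lambda i,x,y,w,h,s:cv2.resize(i[y:y+h,x:x+w],None,fx=s,fy=s,interpolation=cv2.INTER_CUBIC)
A=r(a,238,210,100,75,4);B=r(a,350,250,100,75,4);C=r(b,245,225,110,112,400/110)[:300];
C=r(b,245,230,133,100,3.0);D=r(b,335,170,100,100,3)
im=np.zeros((600,800,3),np.uint8);im[:300,:400]=A;im[:300,400:]=B;im[300:,:399]=C;im[300:,400:700]=D
cv2.imwrite('pics/comp1.png',im)"
```

```text
(no output)
```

View pics/comp1.png

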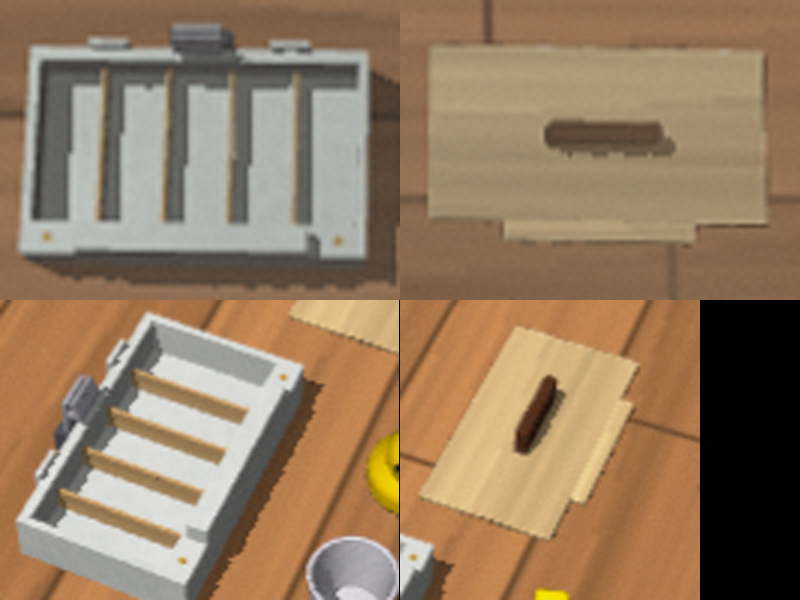

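```bash
cat > fit.py <<'E'
from h import *
from scipy.optimize import least_squares
def cv(uv,x0,y0,s,ox=0,oy=0): return [x0+(uv[0]-ox+.5)/s-.5,y0+(uv[1]-oy+.5)/s-.5]
def fit(obs,p0,fz=None):
    # obs: (cam, uv, local mm); pose x,y,z,yaw
    def f(p):
        R=Ro.from_euler('z',p[3]).as_matrix();r=[]
        for c,uv,l in obs: r+=list(proj(c,R@np.array(l)/1000+p[:3])[0]-uv)
        return r
    s=least_squares(f,p0,loss='soft_l1');return s.x,np.round(np.array(f(s.x)).reshape(-1,2),1)
E
python3 - <<'E'
from fit import *
T=ld('top0');S=ld('side0')
o=[]
for (u,y) in zip([(106,70),(169,72),(233,72),(296,72)],[61.5,20.5,-20.5,-61.5]): o.append((T,cv(u,238,210,4),(52,y,26)))
for (u,y) in zip([(63,493),(90,453),(112,412),(135,375)],[61.5,20.5,-20.5,-61.5]): o.append((S,cv(u,245,230,3,0,300),(52,y,26)))
o+=[(T,cv((33,47),238,210,4),(60,107,41)),(T,cv((367,50),238,210,4),(60,-107,41)),(S,cv((18,522),245,230,3,0,300),(60,107,41)),(S,cv((150,314),245,230,3,0,300),(60,-107,41))]
o+=[(S,cv((303,367),245,230,3,0,300),(-72,-107,57)),(S,cv((185,583),245,230,3,0,300),(-72,107,57))]
p,r=fit(o,[.45,-.05,0,0]);print('keeper',p.round(4));print(r.tolist())
o=[]
for u,l in [((430,46),(58,107,6)),((764,52),(58,-107,6)),((766,223),(-54,-107,6)),((428,217),(-54,107,6)),((504,238),(-66,60,6)),((695,241),(-66,-60,6))]: o.append((T,cv(u,350,250,4,400,0),l))
for u,l in [((515,327),(58,-107,6)),((420,497),(58,107,6)),((638,363),(-54,-107,6)),((548,538),(-54,107,6)),((633,402),(-66,-60,6)),((580,503),(-66,60,6))]: o.append((S,cv(u,335,170,3,400,300),l))
p,r=fit(o,[.4,-.35,0,0]);print('cover',p.round(4));print(r.tolist())
for a,b in [((147,232),(230,386)),((173,241),(200,414)),((148,280),(263,433))]:
    pass
for a in [(147,232),(173,241),(148,280)]: print('beadT',atz(T,a,.036))
for a in [(230,386),(200,414),(263,433)]: print('beadS',atz(S,a,.036))
C=np.array(ld('wrist0')['R']);s=bot.observe();Rt=Ro.from_rotvec(s['tcp_rot']).as_matrix()
w=ld('wrist0');R=np.array(w['R']);print('cam in tool',Rt.T@(-R.T@w['t']-s['eef_pos']),'\n',R@Rt)
E
```

```text
keeper [ 0.5462 -0.0066 -0.0046 -0.0213]
[[-0.1, -0.7], [0.1, -0.8], [-0.0, -0.4], [0.2, 0.0], [-1.0, 0.3], [-1.3, -0.1], [-0.2, 0.4], [0.2, -0.1], [-0.2, 0.1], [0.3, 1.4], [0.1, 1.2], [0.6, 1.3], [2.0, -2.4], [0.4, -1.2]]
cover [ 0.4572 -0.2916 -0.0017 -0.0162]
[[-0.1, -1.4], [-0.6, -1.3], [0.5, -0.3], [0.2, -0.3], [-0.1, -0.4], [-0.1, -0.3], [0.4, -0.4], [-0.4, -0.4], [0.5, 0.2], [0.9, 0.8], [0.7, 0.8], [1.9, 0.3]]
beadT [0.57975681 0.35286493 0.036     ]
beadT [0.55640948 0.28274477 0.036     ]
beadT [0.45595815 0.33825377 0.036     ]
beadS [0.55771555 0.28138843 0.036     ]
beadS [0.5812677 0.3531101 0.036    ]
beadS [0.45722457 0.33899158 0.036     ]
cam in tool [ 7.57135816e-02  9.32565697e-05 -1.67850168e-01] 
 [[ 6.43447961e-04  9.99999189e-01  1.09940019e-03]
 [-9.62212634e-01  9.18498576e-04 -2.72297636e-01]
 [-2.72298425e-01 -8.82647394e-04  9.62212445e-01]]
```

View pics/wrist0.png

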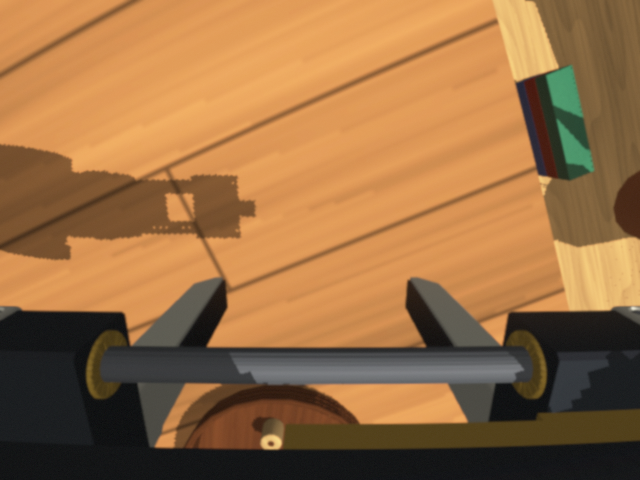

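Call:
jog_arm:
  moves:
    - [9, [0, 0, 0], [0, 0, 0.149]]
    - [9, [0, 0, 0], [0, 0, 0.149]]
    - [9, [0, 0, 0], [0, 0, 0.149]]
    - [9, [0, 0, 0], [0, 0, 0.149]]
    - [9, [0, 0, 0], [0, 0, 0.149]]
    - [9, [0, 0, 0], [0, 0, 0.149]]
    - [9, [0, 0, 0], [0, 0, 0.149]]
    - [9, [0, 0, 0], [0, 0, 0.149]]

```text
clock: 0.95
eef_pos: [0.2134, 0.5067, 0.2183]
tcp_rot: [2.25, 2.192, -0.001]
contact_force: [-0.4, -0.4, 0.5]
grip_width: 0.0898
grasp_force: 0.0
```

Call:
jog_arm:
  moves:
    - [6, [-2.4, 3.4, 0], [0, 0, 0]]
    - [6, [-2.4, 3.4, 0], [0, 0, 0]]
    - [6, [-2.4, 3.4, 0], [0, 0, 0]]
    - [6, [-2.4, 3.4, 0], [0, 0, 0]]
    - [6, [-2.4, 3.4, 1], [0, 0, 0]]
    - [5, [-2.4, 3.4, 2], [0, 0, 0]]
    - [5, [-2.0, 3.4, 2], [0, 0, 0]]
    - [5, [0, 0, 1], [0, 0, 0]]
    - [5, [0, 0, 0], [0, 0, 0]]

```text
clock: 1.85
eef_pos: [0.4474, 0.3369, 0.1565]
tcp_rot: [-2.245, -2.195, 0.007]
contact_force: [-0.5, 0.5, -0.3]
grip_width: 0.0503
grasp_force: 0.0
```

```bash
cat >> h.py <<'E'
def bead(tag,guess,r=.022,z=.036):
    """wrist picture: bright bead top near guess (x,y): returns measured centre at height z"""
    c=snap('wrist',tag);im=c['frame'];p=proj(c,[[*guess,z]])[0];return c,p
E
python3 -c "
from h import *
s=bot.observe();print(s['clock'],s['eef_pos'],Ro.from_rotvec(s['tcp_rot']).as_matrix().round(3).tolist())
c,p=bead('w1',(.4565,.3386));print(p, totool([.4565,.3386,.016]))
T=ld('top0');print('ring',atz(T,(175,195),0),'abacus',atz(T,(280,165),0))
"
```

```text
1.85 [0.44740534 0.33693582 0.15649005] [[0.022, 1.0, -0.004], [1.0, -0.022, -0.002], [-0.002, -0.004, -1.0]]
[327.35080949 230.84115118] [ 0.09668799  0.96379464 14.1726452 ]
ring [0.6923332  0.30101152 0.        ] abacus [0.77881862 0.01989128 0.        ]
```

View pics/w1.png

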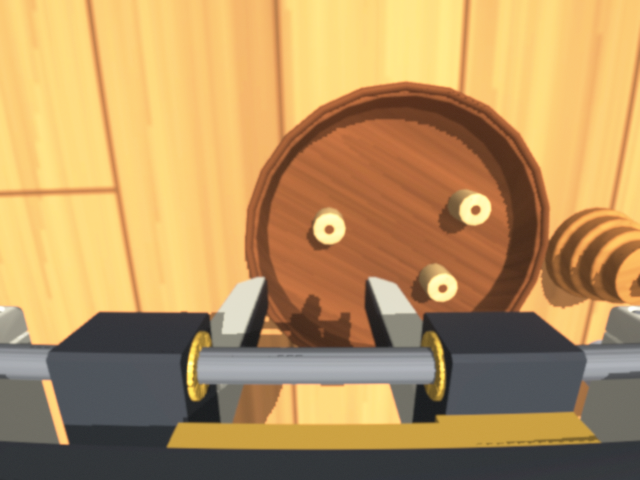

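```bash
python3 -c "
from h import *
c=ld('w1')
for u in [(329,229),(475,209),(442,288)]: print(atz(c,u,.036))
T=ld('top0')
for a,b in [((147,232),(475,209)),((173,241),(442,288)),((148,280),(329,229))]: print(tri((T,a),(c,b)))
"
```

```text
[0.45792315 0.34018826 0.036     ]
[0.58124251 0.35514146 0.036     ]
[0.55878472 0.28358349 0.036     ]
(array([0.58142479, 0.35439024, 0.03331987]), [0.0009879621369175444, 0.000987962136917509])
(array([0.55775951, 0.28326774, 0.03539718]), [0.00119128428844137, 0.0011912842884412634])
(array([0.45724294, 0.33948617, 0.03260036]), [0.0007886013236269462, 0.0007886013236269457])
```

Call:
jog_arm:
  moves:
    - [5, [0.1, 1.0, 1.5], [0, 0, 0]]
    - [5, [0, 0, 4], [0, 0, 0]]
    - [5, [0, 0, 4], [0, 0, 0]]
    - [5, [0, 0, 3], [0, 0, 0]]
    - [5, [0, 0, 1.7], [0, 0, 0]]
    - [5, [0, 0, 0], [0, 0, 0]]
    - [2, [0, 0, 0], [0, 0, 0]]
    - [2, [0, 0, 0], [0, 0, 0]]
    - [2, [0, 0, 0], [0, 0, 0]]
    - [2, [0, 0, 0], [0, 0, 0]]
  force: 15

```text
clock: 2.9
eef_pos: [0.4591, 0.3395, 0.018]
tcp_rot: [2.243, 2.199, 0.004]
contact_force: [0.1, 1.4, 3.7]
grip_width: 0.0277
grasp_force: 15.0
```

Call:
jog_arm:
  moves:
    - [2, [0, 0, -2], [0, 0, 0]]
    - [2, [0, 0, -4], [0, 0, 0]]
    - [2, [0, 0, -4], [0, 0, 0]]
    - [2, [-4.3, 1.4, -3.5], [0, 0, 0]]
    - [2, [-4.3, 1.4, 0], [0, 0, 0]]
    - [2, [-4.3, 1.4, 0], [0, 0, 0]]
    - [2, [-4.3, 1.4, 0], [0, 0, 0]]
    - [2, [-4.3, 1.3, 0], [0, 0, 0]]
    - [2, [-4.3, 1.3, 0], [0, 0, 0]]
    - [2, [-4.5, 1.3, 0], [0, 0, 0]]
    - [2, [0, 0, 0], [0, 0, 0]]
    - [2, [0, 0, 0], [0, 0, 0]]

```text
clock: 4.1
eef_pos: [0.5456, 0.0384, 0.1475]
tcp_rot: [-2.247, -2.196, -0.001]
contact_force: [-0.8, 0.6, -0.0]
grip_width: 0.0277
grasp_force: 15.0
```

```bash
python3 -c "
from h import *
s=bot.observe();print(s['clock'],s['eef_pos'],s['grip_width'],s['grasp_force'])
c=snap('wrist','w2');k=np.array([.5462,-.0066,0]);R=Ro.from_euler('z',-.0213).as_matrix()
for l in [(52,61.5,26),(52,20.5,26),(-52,61.5,26),(-52,20.5,26)]: print(l,proj(c,R@np.array(l)/1000+k))
"
```

```text
4.1 [0.54562628 0.03843545 0.14752969] 0.027718751786154957 14.999678581953049
(52, 61.5, 26) [[379.30486685 213.9776463 ]]
(52, 20.5, 26) [[377.05416612 259.90575995]]
(-52, 61.5, 26) [[256.23015217 214.1059233 ]]
(-52, 20.5, 26) [[258.45912129 260.02712118]]
```

View pics/w2.png

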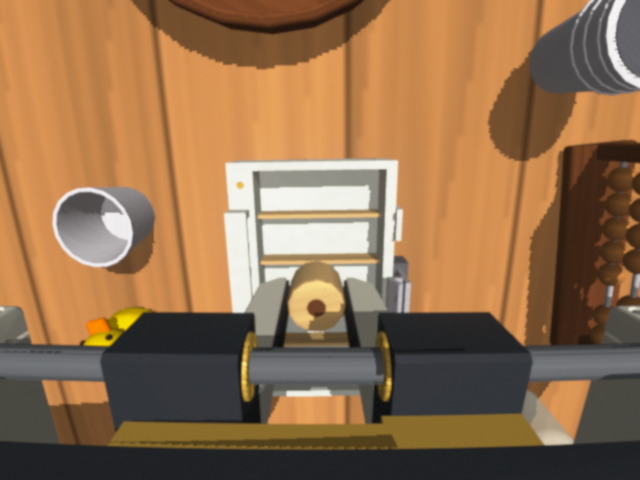

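Call:
jog_arm:
  moves:
    - [2, [-0.45, 0.1, 2], [0, 0, 0]]
    - [2, [0, 0, 4], [0, 0, 0]]
    - [2, [0, 0, 3.5], [0, 0, 0]]
    - [2, [0, 0, 2.4], [0, 0, 0]]
    - [2, [0, 0, 0.8], [0, 0, 0]]
    - [2, [0, 0, 0], [0, 0, 0]]
    - [4.5, [0, 0, 0], [0, 0, 0]]
    - [4.5, [0, 0, 0], [0, 0, 0]]
    - [4.5, [0, 0, 0], [0, 0, 0]]
    - [4.5, [0, 0, -4], [0, 0, 0]]
    - [4.5, [0, 0, -4], [0, 0, 0]]
    - [4.5, [0, 0, -4], [0, 0, 0]]

```text
clock: 5.35
eef_pos: [0.5463, 0.0349, 0.1422]
tcp_rot: [2.244, 2.198, 0.001]
contact_force: [0.4, 0.1, -0.9]
grip_width: 0.0448
grasp_force: 0.0
```

Call:
jog_arm:
  moves:
    - [5, [4, 0, 0], [0, 0, 0]]
    - [5, [4, 0, 0], [0, 0, 0]]
    - [5, [4, 0, 0], [0, 0, 0]]
    - [5, [4, 0, 0], [0, 0, 0.1]]
    - [5, [4, 0, 0], [0, 0, 0.15]]
    - [5, [0, 0, 0], [0, 0, 0.15]]
    - [5, [0, 0, 0], [0, 0, 0.15]]
    - [5, [0, 0, 0], [0, 0, 0]]
    - [5, [0, 0, 0], [0, 0, 0]]

```text
clock: 6.25
eef_pos: [0.5545, 0.2346, 0.1408]
tcp_rot: [2.753, 1.512, 0.001]
contact_force: [0.3, -1.0, -0.1]
grip_width: 0.05
grasp_force: 0.0
```

```bash
python3 -c "
from h import *
s=bot.observe();print(s['clock'],s['eef_pos'],Ro.from_rotvec(s['tcp_rot']).as_matrix().round(3).tolist());print(totool([.5585,.2835,.06]))
c=snap('wrist','w3');print(proj(c,[[.5585,.2835,.036],[.581,.355,.036],[.547,.034,.036]]))
"
```

```text
6.25 [0.55454036 0.2345932  0.14075997] [[0.536, 0.844, 0.001], [0.844, -0.536, 0.0], [0.001, 0.001, -1.0]]
[ 4.33587923 -2.29357305  8.07693818]
[[286.46963589 184.31902116]
 [257.85064421  84.6109695 ]
 [421.20514599 412.13741118]]
```

View pics/w3.png

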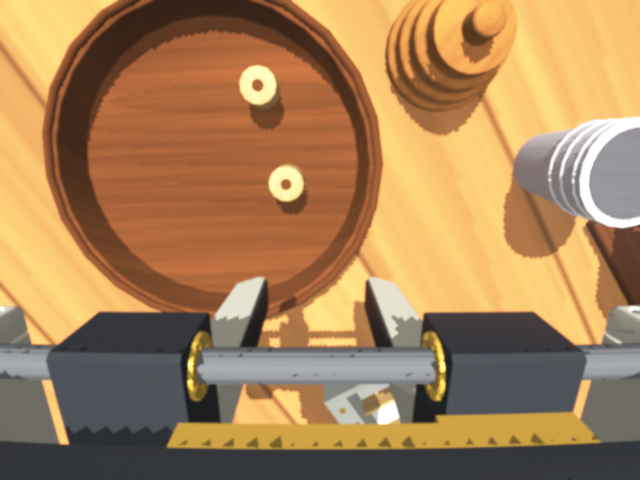

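Call:
jog_arm:
  moves:
    - [4.6, [4.3, -2.3, 0], [0, 0, 0]]
    - [4.6, [0, 0, 2], [0, 0, 0]]
    - [4.6, [0, 0, 4], [0, 0, 0]]
    - [4.6, [0, 0, 4], [0, 0, 0]]
    - [4.6, [0, 0, 2.2], [0, 0, 0]]
    - [4.6, [0, 0, 0], [0, 0, 0]]
    - [2, [0, 0, 0], [0, 0, 0]]
    - [2, [0, 0, 0], [0, 0, 0]]
    - [2, [0, 0, 0], [0, 0, 0]]
    - [2, [0, 0, 0], [0, 0, 0]]

```text
clock: 7.3
eef_pos: [0.5598, 0.2836, 0.0204]
tcp_rot: [2.755, 1.507, 0.006]
contact_force: [-0.0, -1.3, 5.8]
grip_width: 0.0274
grasp_force: 15.0
```

Call:
jog_arm:
  moves:
    - [2, [0, 0, -4], [0, 0, 0]]
    - [2, [0, 0, -4.5], [0, 0, 0]]
    - [2, [0, 0, -4.5], [0, 0, 0]]
    - [2, [0, 0, 0], [0, 0, -0.14]]
    - [2, [0, 0, 0], [0, 0, -0.14]]
    - [2, [0, 0, 0], [0, 0, -0.13]]
    - [2, [0, 0, 0], [0, 0, -0.13]]
    - [2, [0, 0, 0], [0, 0, 0]]

```text
clock: 8.1
eef_pos: [0.5582, 0.2833, 0.1489]
tcp_rot: [2.253, 2.189, 0.001]
contact_force: [0.6, -0.6, 0.1]
grip_width: 0.0274
grasp_force: 15.0
```

```bash
python3 -c "
from h import *
s=bot.observe();print(s['eef_pos'],Ro.from_rotvec(s['tcp_rot']).as_matrix().round(3).tolist());print(totool([.546,-.007,.145]))"
```

```text
[0.55824101 0.28334298 0.14889683] [[0.029, 1.0, 0.001], [1.0, -0.029, 0.0], [0.0, 0.001, -1.0]]
[-29.05754559  -0.39241079   0.38184308]
```

Call:
jog_arm:
  moves:
    - [2, [-4.8, -0.1, 0], [0, 0, 0]]
    - [2, [-4.8, -0.1, 0], [0, 0, 0]]
    - [2, [-4.8, -0.1, 0], [0, 0, 0]]
    - [2, [-4.8, -0.1, 0], [0, 0, 0]]
    - [2, [-4.8, 0, 0], [0, 0, 0]]
    - [2, [-4.8, 0, 0], [0, 0, 0]]
    - [2, [-0.3, 0, 0], [0, 0, 0]]
    - [2, [0, 0, 0], [0, 0, 0]]
    - [2, [0, 0, 0], [0, 0, 0]]

```text
clock: 9.0
eef_pos: [0.5455, -0.0066, 0.1484]
tcp_rot: [-2.256, -2.186, -0.001]
contact_force: [0.4, 0.8, -0.5]
grip_width: 0.0274
grasp_force: 15.0
```

Call:
jog_arm:
  moves:
    - [2, [0, 0, 2], [0, 0, 0]]
    - [2, [0, 0, 4], [0, 0, 0]]
    - [2, [0, 0, 3.5], [0, 0, 0]]
    - [2, [0, 0, 2.4], [0, 0, 0]]
    - [2, [0, 0, 0.7], [0, 0, 0]]
    - [2, [0, 0, 0], [0, 0, 0]]
    - [4.5, [0, 0, 0], [0, 0, 0]]
    - [4.5, [0, 0, 0], [0, 0, 0]]
    - [4.5, [0, 0, 0], [0, 0, 0]]
    - [4.5, [0, 0, -4], [0, 0, 0]]
    - [4.5, [0, 0, -4], [0, 0, 0]]
    - [4.5, [0, 0, -4], [0, 0, 0]]

```text
clock: 10.2
eef_pos: [0.5454, -0.0075, 0.1441]
tcp_rot: [2.255, 2.187, 0.0]
contact_force: [0.1, 0.1, -0.1]
grip_width: 0.0448
grasp_force: 0.0
```

Call:
jog_arm:
  moves:
    - [4.6, [4.8, 0.2, 0], [0, 0, -0.13]]
    - [4.6, [0, 0, 0], [0, 0, -0.13]]
    - [4.6, [0, 0, 0], [0, 0, -0.14]]
    - [4.6, [4, 1.8, 0], [0, 0, 0]]
    - [4.6, [4, 1.8, 0], [0, 0, 0]]
    - [4.6, [4, 1.8, 0], [0, 0, 0]]
    - [4.6, [4, 1.8, 0], [0, 0, 0]]
    - [4.6, [4, 1.8, 0], [0, 0, 0]]
    - [4.6, [4, 1.8, 0], [0, 0, 0]]
    - [4.6, [0, 0, 0], [0, 0, 0]]
    - [4.6, [0, 0, 0], [0, 0, 0]]

```text
clock: 11.3
eef_pos: [0.5626, 0.3042, 0.1424]
tcp_rot: [1.772, 2.594, -0.0]
contact_force: [0.5, -0.3, -0.3]
grip_width: 0.0459
grasp_force: 0.0
```

```bash
python3 -c "
from h import *
s=bot.observe();print(s['clock'],s['eef_pos'],Ro.from_rotvec(s['tcp_rot']).as_matrix().round(3).tolist());print(totool([.581,.355,.016]))
c=snap('wrist','w4');print(proj(c,[[.581,.355,.036]]))
snap('top','top4')
"
```

```text
11.3 [0.56258033 0.30415233 0.14244071] [[-0.364, 0.931, 0.0], [0.931, 0.364, -0.0], [-0.0, 0.0, -1.0]]
[ 4.07167609  3.56197868 12.64333795]
[[361.5349935 187.6261105]]
```

View pics/w4.png

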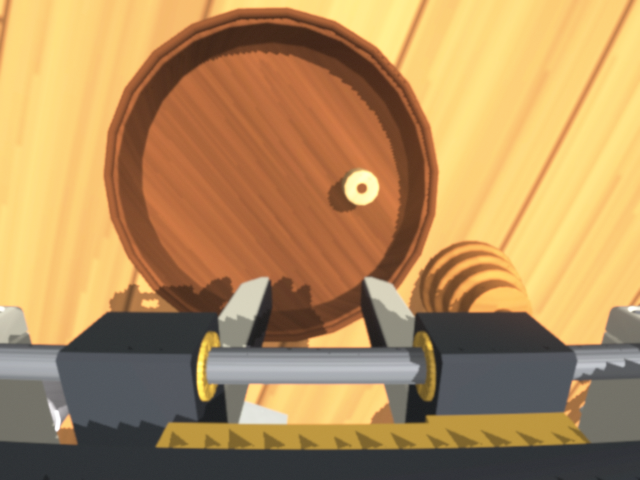

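Call:
jog_arm:
  moves:
    - [4, [4.1, 3.6, 0], [0, 0, -0.149]]
    - [4, [0, 0, 0], [0, 0, -0.149]]
    - [4, [0, 0, 0], [0, 0, -0.149]]
    - [4, [0, 0, 0], [0, 0, -0.149]]
    - [4, [0, 0, 0], [0, 0, -0.149]]
    - [4, [0, 0, 0], [0, 0, -0.149]]
    - [4, [0, 0, 0], [0, 0, -0.149]]
    - [4, [0, 0, 0], [0, 0, -0.149]]
    - [4, [0, 0, 0], [0, 0, 0]]

```text
clock: 12.3
eef_pos: [0.5806, 0.3483, 0.1426]
tcp_rot: [0.016, 3.141, -0.0]
contact_force: [-0.1, 0.3, -0.5]
grip_width: 0.0398
grasp_force: 0.0
```

```bash
python3 -c "
from h import *
s=bot.observe();print(s['clock'],s['eef_pos'],Ro.from_rotvec(s['tcp_rot']).as_matrix().round(3).tolist());print(totool([.5815,.3555,.018]))
c=snap('wrist','w5');p=proj(c,[[.581,.355,.036]])[0];print(p)
f=cv2.imread('pics/top4.png');g=cv2.imread('pics/w5.png')
r=lambda i,x,y,w,h,s:cv2.resize(i[y:y+h,x:x+w],None,fx=s,fy=s)
cv2.imwrite('pics/c5.png',np.hstack([r(g,160,100,320,360,1.25),r(f,230,200,100,112,4)[:450]]))
"
```

```text
12.3 [0.58060258 0.34830944 0.14259161] [[-1.0, 0.01, 0.0], [0.01, 1.0, -0.0], [-0.0, -0.0, -1.0]]
[-0.08084236  0.72322939 12.45898016]
[324.24910688 238.11610429]Traceback (most recent call last):
  File "<string>", line 7, in <module>
    cv2.imwrite('pics/c5.png',np.hstack([r(g,160,100,320,360,1.25),r(f,230,200,100,112,4)[:450]]))
                              ~~~~~~~~~^^^^^^^^^^^^^^^^^^^^^^^^^^^^^^^^^^^^^^^^^^^^^^^^^^^^^^^^^^
    return _nx.concatenate(arrs, 1, dtype=dtype, casting=casting)
           ~~~~~~~~~~~~~~~^^^^^^^^^^^^^^^^^^^^^^^^^^^^^^^^^^^^^^^
ValueError: all the input array dimensions except for the concatenation axis must match exactly, but along dimension 0, the array at index 0 has size 450 and the array at index 1 has size 448
```

Call:
jog_arm:
  moves:
    - [4, [-0.1, 0.7, 2], [0, 0, 0]]
    - [4, [0, 0, 4], [0, 0, 0]]
    - [4, [0, 0, 4], [0, 0, 0]]
    - [4, [0, 0, 2], [0, 0, 0]]
    - [4, [0, 0, 0.3], [0, 0, 0]]
    - [4, [0, 0, 0], [0, 0, 0]]
    - [2, [0, 0, 0], [0, 0, 0]]
    - [2, [0, 0, 0], [0, 0, 0]]
    - [2, [0, 0, 0], [0, 0, 0]]
    - [2, [0, 0, 0], [0, 0, 0]]

```text
clock: 13.35
eef_pos: [0.5825, 0.3576, 0.0214]
tcp_rot: [0.014, 3.138, 0.002]
contact_force: [-0.0, -0.4, 7.0]
grip_width: 0.0276
grasp_force: 15.0
```

Call:
jog_arm:
  moves:
    - [2, [0, 0, -4], [0, 0, 0]]
    - [2, [0, 0, -4.5], [0, 0, 0]]
    - [2, [0, 0, -4.5], [0, 0, 0]]
    - [2, [0, -4.5, 0], [0, 0, 0]]
    - [2, [0, -4.5, 0], [0, 0, 0]]
    - [2, [0, -4.5, 0], [0, 0, 0]]
    - [2, [0, -4.5, 0], [0, 0, 0]]
    - [2, [0, -4.5, 0], [0, 0, 0]]
    - [2, [0, -4.5, 0], [0, 0, 0]]
    - [2, [0, -4.5, 0], [0, 0, 0]]
    - [2, [0, -4.5, 0], [0, 0, 0]]

```text
clock: 14.45
eef_pos: [0.5777, -0.0044, 0.1498]
tcp_rot: [0.014, 3.141, -0.0]
contact_force: [1.4, -0.7, -0.8]
grip_width: 0.027
grasp_force: 15.0
```

Call:
jog_arm:
  moves:
    - [2, [0, 0, 0], [0, 0, 0.145]]
    - [2, [0, 0, 0], [0, 0, 0.145]]
    - [2, [0, 0, 0], [0, 0, 0.145]]
    - [2, [0, 0, 0], [0, 0, 0.145]]
    - [2, [0, 0, 0], [0, 0, 0.145]]
    - [2, [0, 0, 0], [0, 0, 0.145]]
    - [2, [0, 0, 0], [0, 0, 0.145]]
    - [2, [0, 0, 0], [0, 0, 0.145]]
    - [2, [0, 0, 0], [0, 0, 0.145]]
    - [2, [0, 0, 0], [0, 0, 0.145]]
    - [2, [0, 0, 0], [0, 0, 0.132]]
    - [2, [0, 0, 0], [0, 0, 0]]

```text
clock: 15.65
eef_pos: [0.5779, -0.0026, 0.1496]
tcp_rot: [2.245, 2.198, 0.0]
contact_force: [0.7, 0.6, -0.5]
grip_width: 0.0279
grasp_force: 15.0
```

```bash
python3 -c "
from h import *
s=bot.observe();print(s['eef_pos'],Ro.from_rotvec(s['tcp_rot']).as_matrix().round(3).tolist());print(totool([.545,-.048,.145]))"
```

```text
[ 0.5779205  -0.00263888  0.14957139] [[0.021, 1.0, 0.0], [1.0, -0.021, -0.0], [-0.0, 0.0, -1.0]]
[-4.6046515  -3.19567015  0.45580893]
```

Call:
jog_arm:
  moves:
    - [2, [-3, -2, 0], [0, 0, 0]]
    - [2, [-1.6, -1.2, 0], [0, 0, 0]]
    - [2, [0, 0, 2], [0, 0, 0]]
    - [2, [0, 0, 4], [0, 0, 0]]
    - [2, [0, 0, 3.5], [0, 0, 0]]
    - [2, [0, 0, 2.4], [0, 0, 0]]
    - [2, [0, 0, 0.7], [0, 0, 0]]
    - [2, [0, 0, 0], [0, 0, 0]]
    - [4.5, [0, 0, 0], [0, 0, 0]]
    - [4.5, [0, 0, 0], [0, 0, 0]]
    - [4.5, [0, 0, 0], [0, 0, 0]]

```text
clock: 16.75
eef_pos: [0.546, -0.0483, 0.0244]
tcp_rot: [2.241, 2.198, 0.002]
contact_force: [0.2, 0.6, 0.7]
grip_width: 0.0437
grasp_force: 0.0
```

Call:
jog_arm:
  moves:
    - [4.5, [0, 0, -4], [0, 0, 0]]
    - [4.5, [0, 0, -4.5], [0, 0, 0]]
    - [4.5, [0, 0, -4.5], [0, 0, 0]]
    - [4.5, [-4.5, 0, -2], [0, 0, 0]]
    - [4.5, [-4.5, -2, 0], [0, 0, 0]]
    - [4.5, [-4.5, -2, 0], [0, 0, 0]]
    - [4.5, [0, -2, 0], [0, 0, 0]]
    - [4.5, [0, -2, 0], [0, 0, 0]]
    - [4.5, [0, 0, 0], [0, 0, 0]]
    - [4.5, [0, 0, 0], [0, 0, 0]]

```text
clock: 17.75
eef_pos: [0.4628, -0.1818, 0.1741]
tcp_rot: [2.243, 2.197, 0.001]
contact_force: [0.7, 0.4, -1.0]
grip_width: 0.0447
grasp_force: 0.0
```

```bash
python3 -c "
from h import *
s=bot.observe();print(s['clock'],s['eef_pos'])
g=snap('wrist','w6')
f=snap('top','top6');f=f['frame'][:,:,::-1]
k=np.array([.4572,-.2916,0]);R=Ro.from_euler('z',-.0162).as_matrix()
for l in [(6,0,34),(-6,0,34),(0,35,34),(0,-35,34)]: print(l,proj(g,R@np.array(l)/1000+k).round(1))
r=lambda i,x,y,w,h,s:cv2.resize(i[y:y+h,x:x+w],None,fx=s,fy=s)
cv2.imwrite('pics/c6.png',np.hstack([r(g['frame'][:,:,::-1],140,0,360,480,1.25),r(f,240,200,87,150,4)]))
"
```

```text
17.75 [ 0.46279642 -0.18176166  0.17407001]
(6, 0, 34) [[318.4 334.7]]
(-6, 0, 34) [[306.3 334.7]]
(0, 35, 34) [[312.1 302.8]]
(0, -35, 34) [[312.6 364.7]]
```

View pics/c6.png

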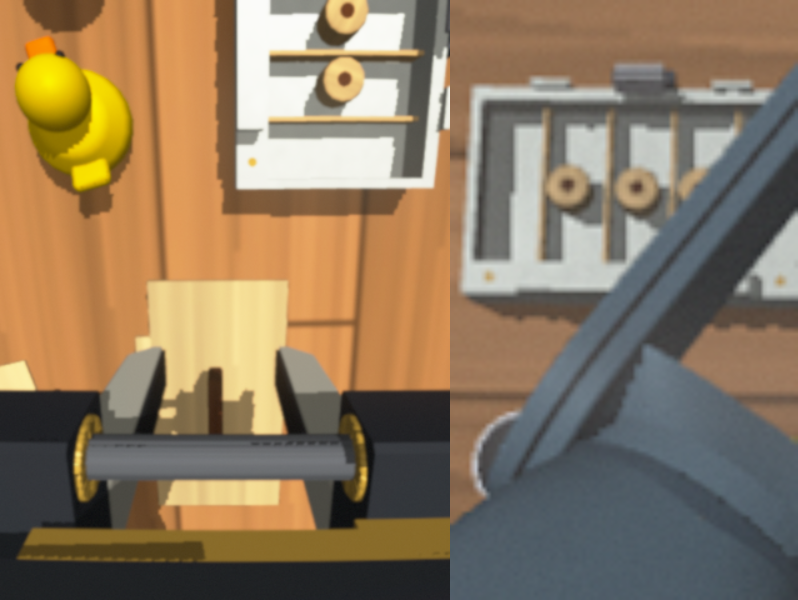

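```bash
python3 -c "
from h import *
g=ld('w6')
k=np.array([.4572,-.2916,0]);R=Ro.from_euler('z',-.0162).as_matrix()
for l in [(58,107,6),(-54,107,6),(-54,107,0),(0,35,34),(58,107,0)]: print(l,proj(g,R@np.array(l)/1000+k).round(1))
s=bot.observe()
for u,z in [((370,225),.006),((258.5,225),.006),((312,295),.034)]: print(atz(g,u,z).round(4))
im=g['frame'][:,:,::-1]
cv2.imwrite('pics/c7.png',cv2.resize(im[200:350,240:400],None,fx=4,fy=4,interpolation=cv2.INTER_CUBIC))
"
```

```text
(58, 107, 6) [[370.6 223.4]]
(-54, 107, 6) [[257.2 223.9]]
(-54, 107, 0) [[258.2 222.5]]
(0, 35, 34) [[312.1 302.8]]
(58, 107, 0) [[369.7 222.1]]
[ 0.5164 -0.1872  0.006 ]
[ 0.4061 -0.1849  0.006 ]
[ 0.4579 -0.2484  0.034 ]
```

View pics/c7.png

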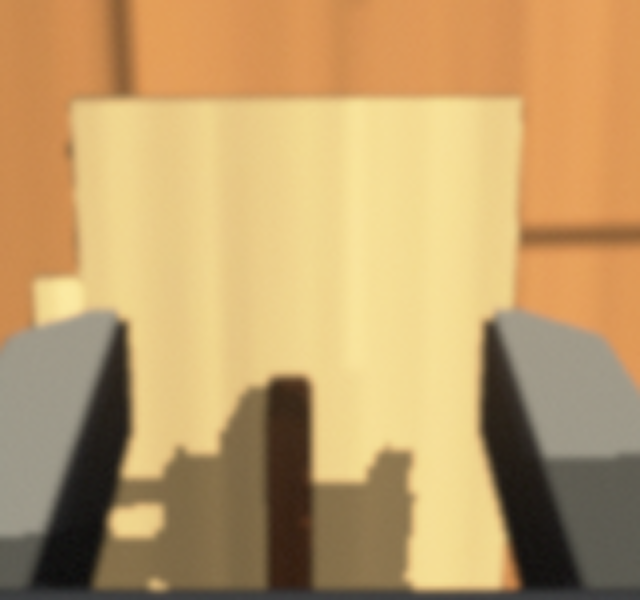

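Call:
jog_arm:
  moves:
    - [4.5, [-4, -0.1, 0], [0, 0, 0]]
    - [4.5, [-4, -0.1, 2], [0, 0, 0]]
    - [4.5, [-3.05, -0.1, 4], [0, 0, 0]]
    - [4.5, [0, 0, 4], [0, 0, 0]]
    - [4.5, [0, 0, 4], [0, 0, 0]]
    - [4.5, [0, 0, 1.5], [0, 0, 0]]
    - [4.5, [0, 0, 0], [0, 0, 0]]
    - [4.5, [0, 0, 0], [0, 0, 0]]

```text
clock: 18.65
eef_pos: [0.4581, -0.2918, 0.0187]
tcp_rot: [2.242, 2.2, 0.0]
contact_force: [0.4, -0.7, -1.1]
grip_width: 0.0449
grasp_force: 0.0
```

```bash
python3 -c "
from h import *
s=bot.observe();print(s['clock'],s['eef_pos'],s['contact_force'],totool([.4575,-.292,.011]))"
```

```text
18.65 [ 0.45808408 -0.29183728  0.01867169] [ 0.36957476 -0.71551939 -1.12354313] [-0.01722544 -0.05829924  0.76715647]
```

Call:
jog_arm:
  moves:
    - [4.5, [0, 0, 0.7], [0, 0, 0]]
    - [4.5, [0, 0, 0], [0, 0, 0]]
    - [0.5, [0, 0, 0], [0, 0, 0]]
    - [0.5, [0, 0, 0], [0, 0, 0]]
    - [0.5, [0, 0, 0], [0, 0, 0]]
    - [0.5, [0, 0, 0], [0, 0, 0]]
    - [0.5, [0, 0, 0], [0, 0, 0]]
  force: 45

```text
clock: 19.35
eef_pos: [0.4572, -0.2918, 0.0117]
tcp_rot: [2.243, 2.199, 0.0]
contact_force: [-0.2, 0.2, 1.1]
grip_width: 0.0117
grasp_force: 45.0
```

Call:
jog_arm:
  moves:
    - [0.5, [0, 0, -2], [0, 0, 0]]
    - [0.5, [0, 0, -4], [0, 0, 0]]
    - [0.5, [0, 0, -4], [0, 0, 0]]
    - [0.5, [0, 0, -4], [0, 0, 0]]
    - [0.5, [0, 0, 0], [0, 0, 0]]

```text
clock: 19.85
eef_pos: [0.4598, -0.2942, 0.1573]
tcp_rot: [2.236, 2.192, 0.0]
contact_force: [-0.5, -0.1, -0.8]
grip_width: 0.0115
grasp_force: 45.0
```

```bash
python3 -c "
from h import *
s=bot.observe();print(s['eef_pos'],Ro.from_rotvec(s['tcp_rot']).as_matrix().round(3).tolist(),totool([.56,-.007,.17]))"
```

```text
[ 0.45980884 -0.29418156  0.15727908] [[0.02, 1.0, 0.008], [1.0, -0.02, -0.008], [-0.007, 0.008, -1.0]] [28.90212005  9.45589776 -1.40955079]
```

Call:
jog_arm:
  moves:
    - [0.5, [4.2, 1.5, 0], [0, 0, 0]]
    - [0.5, [4.2, 1.5, 0], [0, 0, 0]]
    - [0.5, [4.2, 1.5, 0], [0, 0, 0]]
    - [0.5, [4.2, 1.5, 0], [0, 0, 0]]
    - [0.5, [4.2, 1.5, 0], [0, 0, 0]]
    - [0.5, [4.2, 1.5, 0], [0, 0, 0]]
    - [0.5, [3.5, 1, 0], [0, 0, 0]]
    - [0.5, [0, 0, 0], [-0.12, 0, 0]]
    - [0.5, [0, 0, 0], [-0.13, 0, 0]]
    - [0.5, [0, 0, 0], [0, 0, 0]]
    - [0.5, [0, 0, 0], [0, 0, 0]]

```text
clock: 20.95
eef_pos: [0.562, -0.0068, 0.1512]
tcp_rot: [2.111, 2.068, 0.257]
contact_force: [0.5, -0.4, -0.9]
grip_width: 0.0113
grasp_force: 45.0
```

```bash
cat > cov.py <<'E'
from h import *
KP=np.array([.5462,-.0066,0.]);KY=-.0213
KR=Ro.from_euler('z',KY).as_matrix()
H=.0117
def state(pr=True):
    s=bot.observe();Rt=Ro.from_rotvec(s['tcp_rot']).as_matrix()
    # cover axes: x=tool y, y=tool x, z=-tool z ; origin (underside under bar) = TCP + H*toolz
    Rc=np.column_stack([Rt[:,1],Rt[:,0],-Rt[:,2]]); o=s['eef_pos']+Rt[:,2]*H
    f=lambda l:(KR.T@(o+Rc@np.array(l)/1000-KP)*1000).round(1)
    z=KR.T@Rc
    print('t',s['clock'],'tab',f((-66,0,3)),'rear',f((58,0,0)),'tilt',round(float(np.arcsin(z[2,0])),4),'roll',round(float(z[2,1]),4),'yaw',round(float(z[1,0]),4),'F',s['contact_force'].round(1),'g',s['grip_width'].round(4))
    return s,Rt,f
def step(dk):
    """keeper mm shift -> tool cm"""
    s=bot.observe();Rt=Ro.from_rotvec(s['tcp_rot']).as_matrix();print('tool cm',(Rt.T@KR@np.array(dk)/10).round(2))
E
python3 -c "
from cov import *
s,Rt,f=state(); t=f((-66,0,3)); step(np.array([-45,0,46])-t)
c=snap('wrist','w8')
"
```

```text
Traceback (most recent call last):
  File "cov.py", line 11, in state
    print('t',s['clock'],'tab',f((-66,0,3)),'rear',f((58,0,0)),'tilt',round(float(np.arcsin(z[2,0])),4),'roll',round(float(z[2,1]),4),'yaw',round(float(z[1,0]),4),'F',s['contact_force'].round(1),'g',s['grip_width'].round(4))
                                                                                                                                                                                                       ^^^^^^^^^^^^^^^^^^^^^
AttributeError: 'float' object has no attribute 'round'
```

```bash
sed -i "s/s\['grip_width'\].round(4)/round(s['grip_width'],4)/" cov.py
python3 -c "
from cov import *
s,Rt,f=state(); t=f((-66,0,3)); step(np.array([-45,0,46])-t)
c=snap('wrist','w8'); c=snap('side','s8');r=c['frame'][200:360,220:420,::-1]
cv2.imwrite('pics/c8.png',cv2.resize(r,None,fx=3.7,fy=3.7,interpolation=cv2.INTER_CUBIC))
# predicted cover corners in side view crop
Rc=np.column_stack([Rt[:,1],Rt[:,0],-Rt[:,2]]); o=s['eef_pos']+Rt[:,2]*H
for l in [(58,107,6),(58,-107,6),(-54,107,6),(-66,60,6),(0,35,34)]: print(l,((proj(c,o+Rc@np.array(l)/1000)[0]-[220,200]+.5)*3.7).round(0))
"
```

```text
t 20.95 tab [-4.610e+01  1.000e-01  1.266e+02] rear [7.49e+01 1.00e-01 1.54e+02] tilt 0.2465 roll 0.0003 yaw 0.0005 F [ 0.5 -0.4 -0.9] g 0.0113
tool cm [-0.01 -1.86  7.84]
(58, 107, 6) [ 74. 250.]
(58, -107, 6) [253. -10.]
(-54, 107, 6) [258. 349.]
(-66, 60, 6) [316. 295.]
(0, 35, 34) [239. 178.]
```

View pics/c8.png

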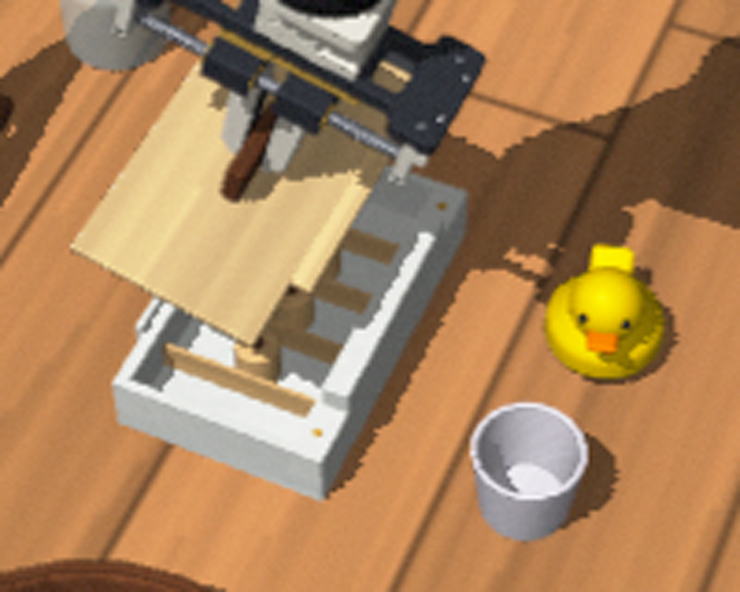

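Call:
jog_arm:
  moves:
    - [0.5, [0, -0.7, 2.6], [0, 0, 0]]
    - [0.5, [0, -0.7, 2.6], [0, 0, 0]]
    - [0.5, [0, -0.4, 1.5], [0, 0, 0]]
    - [0.5, [0, -0.3, 0.9], [0, 0, 0]]
    - [0.5, [0, 0, 0], [0, 0, 0]]
    - [0.5, [0, 0, 0], [0, 0, 0]]

```text
clock: 21.65
eef_pos: [0.5626, -0.0072, 0.0733]
tcp_rot: [2.108, 2.065, 0.26]
contact_force: [0.1, -0.3, -1.2]
grip_width: 0.0115
grasp_force: 45.0
```

```bash
python3 -c "
from cov import *
s,Rt,f=state(); t=f((-66,0,3)); step(np.array([-54,0,45.5])-t);step(np.array([-66,0,45.5])-t)
"
```

```text
t 21.65 tab [-45.3  -0.3  48.5] rear [75.5 -0.2 76.4] tilt 0.2509 roll -0.0003 yaw 0.0011 F [ 0.1 -0.3 -1.2] g 0.0115
tool cm [ 0.03 -0.92  0.07]
tool cm [ 0.03 -2.08 -0.22]
```

Call:
jog_arm:
  moves:
    - [0.5, [0, -0.5, 0.05], [0, 0, 0]]
    - [0.5, [0, -0.4, 0], [0, 0, 0]]
    - [0.5, [0, 0, 0], [0, 0, 0]]
    - [0.5, [0, -0.4, -0.1], [0, 0, 0]]
    - [0.5, [0, -0.3, -0.08], [0, 0, 0]]
    - [0.5, [0, 0, 0], [0, 0, 0]]

```text
clock: 22.25
eef_pos: [0.5449, -0.0063, 0.07]
tcp_rot: [2.108, 2.067, 0.259]
contact_force: [0.4, 0.7, -1.1]
grip_width: 0.0117
grasp_force: 45.0
```

```bash
python3 -c "
from cov import *
s,Rt,f=state(); t=f((-66,0,3)); step(np.array([-66,0,45.5])-t)
"
```

```text
t 22.25 tab [-63.1   0.2  45.3] rear [57.8  0.4 73. ] tilt 0.2496 roll 0.0001 yaw 0.0012 F [ 0.4  0.7 -1.1] g 0.0117
tool cm [-0.02 -0.28 -0.09]
```

Call:
jog_arm:
  moves:
    - [0.5, [0, -0.25, -0.06], [0, 0, 0]]
    - [0.5, [0, 0, 0], [0, 0, 0]]
    - [0.5, [0, 0, 0], [0, 0, 0]]
    - [0.5, [0, 0.03, 0.3], [0.04, 0, 0]]
    - [0.5, [0, 0, 0], [0, 0, 0]]
    - [0.5, [0, 0, 0], [0, 0, 0]]

```text
clock: 22.85
eef_pos: [0.5441, -0.0064, 0.067]
tcp_rot: [2.13, 2.089, 0.221]
contact_force: [2.1, 0.8, -1.0]
grip_width: 0.012
grasp_force: 45.0
```

```bash
python3 -c "
from cov import *
s,Rt,f=state(); t=f((-66,0,3)); step(np.array([-66,0,44.5])-t)
c=snap('side','s9');r=c['frame'][220:340,235:395,::-1]
cv2.imwrite('pics/c9.png',cv2.resize(r,None,fx=5,fy=5,interpolation=cv2.INTER_CUBIC))
"
```

```text
t 22.85 tab [-64.8   0.1  44.7] rear [57.1  0.3 67.7] tilt 0.2106 roll -0.0 yaw 0.0016 F [ 2.1  0.8 -1. ] g 0.012
tool cm [-0.01 -0.12 -0.01]
```

View pics/c9.png

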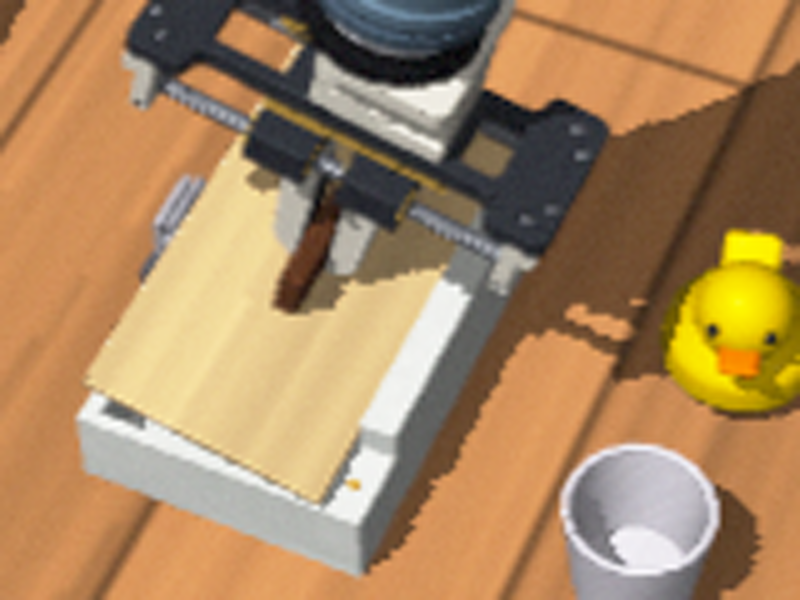

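Call:
jog_arm:
  moves:
    - [0.5, [0, 0.05, 0.28], [0.04, 0, 0]]
    - [0.5, [0, 0.05, 0.28], [0.04, 0, 0]]
    - [0.5, [0, 0, 0], [0, 0, 0]]
    - [0.5, [0, 0, 0], [0, 0, 0]]

```text
clock: 23.3
eef_pos: [0.5456, -0.0062, 0.0615]
tcp_rot: [2.175, 2.132, 0.139]
contact_force: [0.4, -1.0, -1.0]
grip_width: 0.0118
grasp_force: 45.0
```

```bash
python3 -c "
from cov import *
s,Rt,f=state();print(s['ft_torque'])"
```

```text
t 23.3 tab [-64.9   0.2  44.3] rear [58.4  0.4 57.4] tilt 0.1303 roll 0.0002 yaw 0.0016 F [ 0.4 -1.  -1. ] g 0.0118
[-0.08985251 -0.05069554  0.09991241]
```

Call:
jog_arm:
  moves:
    - [0.5, [0, 0.05, 0.27], [0.04, 0, 0]]
    - [0.5, [0, 0, 0], [0, 0, 0]]
    - [0.5, [0, 0.05, 0.27], [0.04, 0, 0]]
    - [0.5, [0, 0, 0], [0, 0, 0]]
    - [0.5, [0, 0, 0], [0, 0, 0]]

```text
clock: 23.8
eef_pos: [0.5465, -0.0062, 0.056]
tcp_rot: [2.218, 2.175, 0.054]
contact_force: [-1.6, -0.1, -1.4]
grip_width: 0.012
grasp_force: 45.0
```

```bash
python3 -c "
from cov import *
s,Rt,f=state();print(s['ft_torque'])"
```

```text
t 23.8 tab [-65.2   0.3  44.1] rear [58.8  0.5 47.2] tilt 0.0495 roll 0.0004 yaw 0.0015 F [-1.6 -0.1 -1.4] g 0.012
[-0.04304204  0.41341485  0.04572099]
```

Call:
jog_arm:
  moves:
    - [0.5, [0, 0.05, 0.3], [0.05, 0, 0]]
    - [0.5, [0, 0, 0], [0, 0, 0]]
    - [0.5, [0, 0, 0.15], [0.01, 0, 0]]
    - [0.5, [0, 0, 0], [0, 0, 0]]
    - [0.5, [0, 0, 0], [0, 0, 0]]

```text
clock: 24.3
eef_pos: [0.5485, -0.0066, 0.0528]
tcp_rot: [-2.24, -2.195, 0.009]
contact_force: [-1.8, 1.1, 5.7]
grip_width: 0.0118
grasp_force: 45.0
```

```bash
python3 -c "
from cov import *
s,Rt,f=state();print(s['ft_torque'])"
```

```text
t 24.3 tab [-63.7   0.   44.6] rear [60.2  0.2 40.7] tilt -0.0077 roll -0.0002 yaw 0.0013 F [-1.8  1.1  5.7] g 0.0118
[ 0.02090813  0.02370302 -0.02345481]
```

Call:
jog_arm:
  moves:
    - [0.5, [0, 0, -0.1], [0, 0, 0]]
    - [0.5, [0, -0.2, 0], [0, 0, 0]]
    - [0.5, [0, 0, 0], [0, 0, 0]]
    - [0.5, [0, 0, 0], [0, 0, 0]]

```text
clock: 24.7
eef_pos: [0.5468, -0.0064, 0.0531]
tcp_rot: [-2.239, -2.195, 0.01]
contact_force: [2.9, 0.5, -0.5]
grip_width: 0.0112
grasp_force: 45.0
```

```bash
python3 -c "
from cov import *
s,Rt,f=state();print(s['ft_torque'])"
```

```text
t 24.7 tab [-65.5   0.1  45. ] rear [58.5  0.3 40.9] tilt -0.0087 roll -0.0001 yaw 0.0014 F [ 2.9  0.5 -0.5] g 0.0112
[ 0.04307446 -0.48197418  0.13180931]
```

Call:
jog_arm:
  moves:
    - [2, [0, 0, 0], [0, 0, 0]]
    - [4, [0, 0, 0], [0, 0, 0]]
    - [4, [0, 0, 0], [0, 0, 0]]
    - [4, [0, 0, -3], [0, 0, 0]]
    - [4, [0, 0, -4], [0, 0, 0]]
    - [4, [4.5, 0, -4], [0, 0, 0]]
    - [4, [4.5, 0, -4], [0, 0, 0]]
    - [4, [4.5, 0, 0], [0, 0, 0]]
    - [4, [4.5, 0, 0], [0, 0, 0]]
    - [4, [4.5, 0, 0], [0, 0, 0]]
    - [4, [0, 0, 0], [0, 0, 0]]

```text
clock: 25.8
eef_pos: [0.5507, 0.2083, 0.1894]
tcp_rot: [-2.231, -2.199, 0.009]
contact_force: [0.7, -0.4, -0.3]
grip_width: 0.0401
grasp_force: 0.0
```

```bash
cat > chk.py <<'E'
import sys
from fit import *
n=sys.argv[1];s=bot.observe();print(s['clock'],s['eef_pos'])
T=snap('top','T'+n);S=snap('side','S'+n)
r=lambda i,x,y,w,h,s:cv2.resize(i['frame'][y:y+h,x:x+w,::-1],None,fx=s,fy=s,interpolation=cv2.INTER_CUBIC)
im=np.zeros((600,800,3),np.uint8);im[:300,:400]=r(T,238,210,100,75,4);im[:,400:]=r(S,245,228,80,120,5)
cv2.imwrite(f'pics/c{n}.png',im)
k=np.array([.5462,-.0066,0]);R=Ro.from_euler('z',-.0213).as_matrix()
for l in [(58,107,47),(58,-107,47),(0,35,75),(0,-35,75),(54,0,50.5),(-54,107,47)]:
    X=R@np.array(l)/1000+k; print(l,((proj(T,X)[0]-[238,210]+.5)*4).round(),((proj(S,X)[0]-[245,228]+.5)*5+[400,0]).round())
E
python3 chk.py 10
```

```text
25.8 [0.55072473 0.20833607 0.18936581]
(58, 107, 47) [30. 46.] [434. 374.]
(58, -107, 47) [369.  55.] [657.  27.]
(0, 35, 75) [133. 128.] [630. 256.]
(0, -35, 75) [248. 131.] [702. 140.]
(54, 0, 50.5) [198.  55.] [558. 191.]
(-54, 107, 47) [ 17. 221.] [672. 468.]
```

View pics/c10.png

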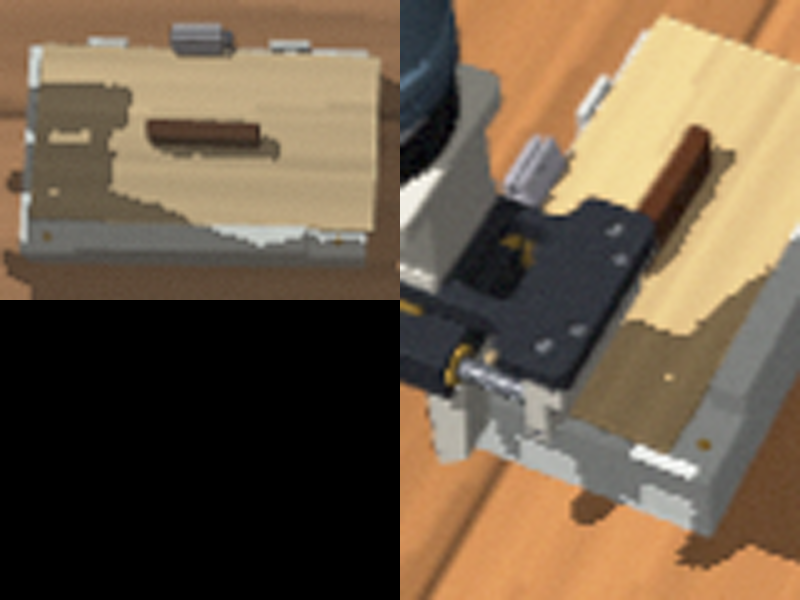

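Call:
jog_arm:
  moves:
    - [4, [4.8, -1, 0], [0, 0, 0]]
    - [4, [4.8, -1, 0], [0, 0, 0]]
    - [4, [4.8, -1, 0], [0, 0, 0]]
    - [4, [4.8, -1, 0], [0, 0, 0]]
    - [4, [2, -1, 0], [0, 0, 0]]
    - [4, [0, 0, 0], [0, 0, 0]]

```text
clock: 26.5
eef_pos: [0.505, 0.4175, 0.1894]
tcp_rot: [-2.235, -2.196, 0.013]
contact_force: [0.0, -0.3, -0.6]
grip_width: 0.0396
grasp_force: 0.0
```

```bash
sed -i 's/S,245,228,80,120,5)/S,240,228,100,150,4)/;s/\[245,228\]+.5)\*5/[240,228]+.5)*4/' chk.py; python3 chk.py 11
```

```text
26.5 [0.5049884  0.41746587 0.18944319]
(58, 107, 47) [30. 46.] [447. 299.]
(58, -107, 47) [369.  55.] [626.  22.]
(0, 35, 75) [133. 128.] [604. 205.]
(0, -35, 75) [248. 131.] [661. 112.]
(54, 0, 50.5) [198.  55.] [547. 153.]
(-54, 107, 47) [ 17. 221.] [638. 375.]
```

View pics/c11.png

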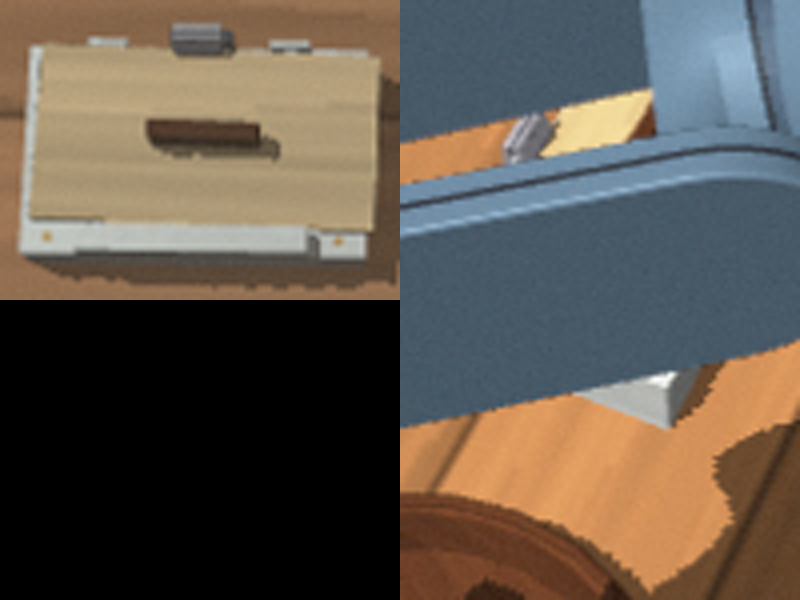

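Run:
```python
from h import *
T=ld('T11');k=np.array([.5462,-.0066,0]);R=Ro.from_euler('z',-.0213).as_matrix()
def bar(c,x,y,w,h,z):
    f=c['frame'][y:y+h,x:x+w].astype(float);m=(f.sum(2)<240)&(f[:,:,0]>f[:,:,2]+15)
    n,l,s,ce=cv2.connectedComponentsWithStats(m.astype(np.uint8)*1,connectivity=8)
    i=1+np.argmax(s[1:,4]);print(s[i],ce[i]+[x,y]); return ce[i]+[x,y]
b=bar(T,262,230,50,25,0);print('bar kf',R.T@(atz(T,b,.074)-k)*1000)
b0=bar(ld('top0'),375,270,55,25,0);print('start bar',atz(ld('top0'),b0,.033))
```

```text
[ 13  10  29   9 198] [288.85858586 243.67171717]
bar kf [-3.89785192 -8.99513124 74.        ]
[ 11  11  29   6 147] [400.42857143 283.17687075]
start bar [ 0.45267433 -0.29019164  0.033     ]
```

Call:
jog_arm:
  moves:
    - [4, [-4.8, 0.5, 0], [0, 0, 0]]
    - [4, [-4.8, 0.5, 0], [0, 0, 0]]
    - [4, [-4.8, 0.5, 0], [0, 0, 0]]
    - [4, [-4.8, 0.5, 0], [0, 0, 0]]
    - [4, [-4.8, 0.5, 0], [0, 0, 0]]
    - [4, [-4.8, 0.5, 0], [0, 0, 0]]
    - [4, [-4.8, 0.2, 0], [0, 0, 0]]
    - [4, [0, 0, 0], [0, 0, 0]]
    - [4, [0, 0, 0], [0, 0, 0]]

```text
clock: 27.5
eef_pos: [0.5312, 0.0765, 0.1899]
tcp_rot: [-2.245, -2.187, 0.011]
contact_force: [-0.1, 0.2, -0.7]
grip_width: 0.04
grasp_force: 0.0
```

Run:
```python
from h import *
c=snap('wrist','w12');k=np.array([.5462,-.0066,0]);R=Ro.from_euler('z',-.0213).as_matrix()
def prof(x,ys,z):
    for y in ys:
        u=proj(c,R@np.array([x,y,z])/1000+k)[0]; print(y,u.round(1),c['frame'][int(round(u[1])),int(round(u[0]))] if 0<=u[1]<480 and 0<=u[0]<640 else None)
prof(30,range(86,114,2),41)
print('bar');prof(1,range(20,45,2),47)
print('x dir at y=80,z 47')
for x in range(-74,70,3):
    u=proj(c,R@np.array([x,85,47])/1000+k)[0]; print(x,u.round(1),c['frame'][int(round(u[1])),int(round(u[0]))])
```

```text
86 [368.  221.9] [251 233 164]
88 [368.1 219.8] [251 233 162]
90 [368.1 217.7] [251 233 163]
92 [368.2 215.6] [251 233 162]
94 [368.3 213.5] [251 233 163]
96 [368.4 211.3] [250 230 160]
98 [368.5 209.2] [219 190 140]
100 [368.5 207.1] [221 219 204]
102 [368.6 204.9] [247 246 241]
104 [368.7 202.7] [248 248 242]
106 [368.8 200.6] [239 238 230]
108 [368.9 198.4] [176 174 161]
110 [368.9 196.2] [174 169 156]
112 [369. 194.] [190 157 127]
bar
20 [336.2 290.1] [87 58 36]
22 [336.2 288.2] [89 59 38]
24 [336.3 286.3] [142 111  74]
26 [336.3 284.4] [238 211 143]
28 [336.3 282.5] [245 223 152]
30 [336.3 280.5] [246 223 153]
32 [336.4 278.6] [246 223 151]
34 [336.4 276.6] [246 223 153]
36 [336.4 274.7] [246 223 152]
38 [336.4 272.7] [246 223 153]
40 [336.5 270.7] [246 223 153]
42 [336.5 268.7] [246 224 153]
44 [336.5 266.8] [246 224 153]
x dir at y=80,z 47
-74 [255.2 224.6] [223 155  93]
-71 [258.4 224.6] [161 131 105]
-68 [261.7 224.6] [249 249 243]
-65 [264.9 224.6] [249 249 244]
-62 [268.2 224.6] [248 248 242]
-59 [271.5 224.6] [248 248 241]
-56 [274.7 224.6] [248 248 243]
-53 [278.  224.6]
[... 565 characters left out ...]
224.5] [246 223 153]
4 [340.3 224.5] [247 225 154]
7 [343.6 224.5] [248 228 157]
10 [346.9 224.5] [248 228 157]
13 [350.2 224.5] [248 226 156]
16 [353.5 224.5] [248 226 156]
19 [356.8 224.5] [251 235 166]
22 [360.1 224.5] [252 237 168]
25 [363.4 224.5] [251 233 162]
28 [366.6 224.5] [251 233 162]
31 [369.9 224.5] [250 231 160]
34 [373.2 224.5] [250 230 159]
37 [376.5 224.5] [250 231 160]
40 [379.8 224.5] [251 235 164]
43 [383.1 224.5] [251 235 166]
46 [386.3 224.5] [251 233 163]
49 [389.6 224.5] [249 229 159]
52 [392.9 224.5] [247 224 154]
55 [396.2 224.5] [245 221 150]
58 [399.5 224.5] [246 223 151]
61 [402.7 224.5] [236 199 130]
64 [406.  224.5] [217 149  88]
67 [409.3 224.4] [214 146  85]
```

```bash
python3 -c "
from cov import *
s,Rt,f=state();print(totool(KP+KR@np.array([.002,-.005,.058])),Rt.round(3).tolist())"
```

```text
t 27.55 tab [-82.9  84.4 181.8] rear [ 41.   84.1 177.6] tilt -0.01 roll 0.0002 yaw -0.0024 F [ 0.5 -0.4 -0.1] g 0.0397
[-8.92352631  2.03702704 13.1627234 ] [[0.024, 1.0, -0.01], [1.0, -0.024, 0.0], [0.0, -0.01, -1.0]]
```

Call:
jog_arm:
  moves:
    - [4, [-4.5, 1, 0], [0, 0, 0]]
    - [4, [-4.4, 1, 2], [-0.01, 0, 0]]
    - [4, [0, 0, 4], [0, 0, 0]]
    - [4, [0, 0, 4], [0, 0, 0]]
    - [4, [0, 0, 3.2], [0, 0, 0]]
    - [4, [0, 0, 0.2], [0, 0, 0]]
    - [4, [0, 0, 0], [0, 0, 0]]
    - [0.5, [0, 0, 0], [0, 0, 0]]
    - [0.5, [0, 0, 0], [0, 0, 0]]
    - [0.5, [0, 0, 0], [0, 0, 0]]
    - [0.5, [0, 0, 0], [0, 0, 0]]
    - [0.5, [0, 0, 0], [0, 0, 0]]
  force: 30

```text
clock: 28.75
eef_pos: [0.5487, -0.0097, 0.0564]
tcp_rot: [-2.243, -2.199, 0.001]
contact_force: [-4.4, -0.3, 6.5]
grip_width: 0.0119
grasp_force: 30.0
```

```bash
python3 -c "
from cov import *
s,Rt,f=state();print(s['ft_torque'],s['grasp_force'])"
```

```text
t 28.75 tab [-63.4  -3.1  47.8] rear [60.6 -3.  44.7] tilt -0.0007 roll -0.0 yaw 0.0011 F [-4.4 -0.3  6.5] g 0.0119
[-0.02904607  0.77096538 -0.16657212] 29.985024333000183
```

Call:
jog_arm:
  moves:
    - [0.5, [-0.1, -0.15, 0], [0, 0, 0]]
    - [0.5, [-0.1, 0, 0], [0, 0, 0]]
    - [0.5, [0, 0, 0], [0, 0, 0]]
    - [0.5, [0, 0, 0], [0, 0, 0]]

```text
clock: 29.15
eef_pos: [0.5487, -0.0099, 0.0564]
tcp_rot: [-2.244, -2.198, -0.006]
contact_force: [1.5, 8.8, 3.9]
grip_width: 0.0118
grasp_force: 30.0
```

Call:
jog_arm:
  moves:
    - [0.5, [0.2, 0, 0], [0, 0, 0]]
    - [0.5, [0.3, 0, 0], [0, 0, 0]]
    - [0.5, [0, 0, 0], [0, 0, 0]]
    - [0.5, [0, 0, 0], [0, 0, 0]]

```text
clock: 29.55
eef_pos: [0.5487, -0.0073, 0.0564]
tcp_rot: [2.242, 2.198, 0.001]
contact_force: [-0.4, 0.0, 5.0]
grip_width: 0.0116
grasp_force: 30.0
```

Call:
jog_arm:
  moves:
    - [0.5, [0.3, 0, 0], [0, 0, 0]]
    - [0.5, [0, 0, 0], [0, 0, 0]]
    - [0.5, [0, 0, 0], [0, 0, 0]]

```text
clock: 29.85
eef_pos: [0.5489, -0.0047, 0.0564]
tcp_rot: [2.241, 2.198, 0.001]
contact_force: [-1.1, -2.0, 6.2]
grip_width: 0.0119
grasp_force: 30.0
```

```bash
python3 -c "
from cov import *
s,Rt,f=state();print(s['ft_torque'],s['grasp_force'])"
```

```text
t 29.85 tab [-63.4   1.9  47.6] rear [60.6  2.1 44.9] tilt 0.0021 roll -0.0016 yaw 0.0016 F [-1.1 -2.   6.2] g 0.0119
[-0.29363365  0.23413221 -0.03749424] 29.988151788711548
```

Call:
jog_arm:
  moves:
    - [0.5, [0.3, 0, 0], [0, 0, 0]]
    - [0.5, [0, 0, 0], [0, 0, 0]]
    - [0.5, [0, 0, 0], [0, 0, 0]]

```text
clock: 30.15
eef_pos: [0.5489, -0.0017, 0.0564]
tcp_rot: [2.241, 2.197, 0.0]
contact_force: [0.4, -2.0, 6.2]
grip_width: 0.0116
grasp_force: 30.0
```

Call:
jog_arm:
  moves:
    - [0.5, [0.3, 0, 0], [0, 0, 0]]
    - [0.5, [0, 0, 0], [0, 0, 0]]
    - [0.5, [0, 0, 0], [0, 0, 0]]

```text
clock: 30.45
eef_pos: [0.5491, 0.0012, 0.0564]
tcp_rot: [2.241, 2.198, 0.001]
contact_force: [1.5, -2.8, 5.5]
grip_width: 0.0121
grasp_force: 30.0
```

Run:
```python
from cov import *
s,Rt,f=state()
c=snap('wrist','w13')
def prof(x,ys,z):
    print(x,z,[(y,*map(int,c['frame'][tuple(np.round(proj(c,KR@np.array([x,y,z])/1000+KP)[0]).astype(int)[::-1])])) for y in ys])
prof(30,range(90,114,2),41);prof(-25,range(90,114,2),41)
```

```text
t 30.45 tab [-63.2   7.7  47.6] rear [60.8  7.9 44.9] tilt 0.0024 roll -0.0018 yaw 0.0018 F [ 1.5 -2.8  5.5] g 0.0121
30 41 [(90, 237, 210, 141), (92, 238, 210, 140), (94, 237, 209, 140), (96, 237, 209, 140), (98, 237, 210, 140), (100, 238, 210, 141), (102, 238, 209, 141), (104, 238, 209, 141), (106, 237, 209, 139), (108, 237, 208, 139), (110, 238, 209, 140), (112, 199, 149, 93)]
-25 41 [(90, 224, 190, 129), (92, 225, 192, 128), (94, 225, 193, 130), (96, 225, 193, 129), (98, 224, 190, 128), (100, 225, 192, 129), (102, 225, 192, 128), (104, 225, 192, 128), (106, 225, 192, 128), (108, 224, 190, 127), (110, 225, 191, 128), (112, 210, 145, 84)]
```

Call:
jog_arm:
  moves:
    - [0.5, [-0.2, 0, 0], [0, 0, 0]]
    - [0.5, [-0.17, 0, 0], [0, 0, 0]]
    - [0.5, [0, -0.15, 0], [0, 0, 0]]
    - [0.5, [0, 0, 0], [0, 0, 0]]
    - [0.5, [0, 0, 0], [0, 0, 0]]

```text
clock: 31.0
eef_pos: [0.5478, -0.0016, 0.0564]
tcp_rot: [2.242, 2.197, 0.003]
contact_force: [2.1, 1.0, 6.3]
grip_width: 0.0117
grasp_force: 30.0
```

```bash
cat > prof.py <<'E'
from cov import *
import sys
def edges(c,P0,P1,n=400):
    "colour edges along keeper-frame segment"
    t=np.linspace(0,1,n);L=np.array(P0)+(np.array(P1)-P0)*t[:,None]
    uv=proj(c,(KR@(L/1000).T).T+KP).astype(np.float32)
    v=cv2.remap(c['frame'],uv[:,0].reshape(-1,1),uv[:,1].reshape(-1,1),cv2.INTER_LINEAR)[:,0].astype(float)
    g=np.abs(np.gradient(cv2.GaussianBlur(v,(1,9),0),axis=0)).sum(1);o=[]
    for i in range(3,n-3):
        if g[i]==g[max(0,i-12):i+13].max() and g[i]>2: o.append((L[i].round(1).tolist(),v[max(0,i-10)].astype(int).tolist(),v[min(n-1,i+10)].astype(int).tolist()))
    return o
E
python3 - <<'E'
from prof import *
s,Rt,f=state()
c=snap('wrist','w14')
for a,b in [((30,85,47),(30,115,47)),((-30,85,47),(-30,115,47)),((-90,75,47),(-40,75,47)),((40,75,47),(80,75,47)),((-90,90,47),(-40,90,47)),((40,90,47),(80,90,47))]:
    print(a,b);[print('   ',e) for e in edges(c,a,b)]
E
```

```text
t 31.0 tab [-64.4   5.   47.5] rear [59.6  5.1 44.9] tilt 0.003 roll -0.0003 yaw 0.0012 F [2.1 1.  6.3] g 0.0117
(30, 85, 47) (30, 115, 47)
    ([30.0, 107.9, 47.0], [231, 196, 130], [188, 130, 73])
(-30, 85, 47) (-30, 115, 47)
    ([-30.0, 107.8, 47.0], [222, 186, 124], [213, 148, 86])
(-90, 75, 47) (-40, 75, 47)
    ([-69.3, 75.0, 47.0], [201, 139, 84], [233, 233, 224])
    ([-52.5, 75.0, 47.0], [233, 234, 225], [218, 184, 127])
(40, 75, 47) (80, 75, 47)
    ([59.8, 75.0, 47.0], [225, 191, 128], [186, 131, 79])
(-90, 90, 47) (-40, 90, 47)
    ([-69.4, 90.0, 47.0], [202, 139, 84], [232, 232, 224])
    ([-61.8, 90.0, 47.0], [232, 232, 221], [219, 170, 74])
    ([-57.3, 90.0, 47.0], [219, 174, 85], [231, 231, 222])
    ([-52.3, 90.0, 47.0], [232, 232, 224], [219, 186, 124])
(40, 90, 47) (80, 90, 47)
    ([59.6, 90.0, 47.0], [227, 194, 128], [186, 130, 76])
```

Call:
jog_arm:
  moves:
    - [0.5, [0, 0, -0.15], [0, 0, 0]]
    - [0.5, [0, 0, -0.15], [0, 0, 0]]
    - [0.5, [0, 0, 0], [0, 0, 0]]
    - [0.5, [0, 0, 0], [0, 0, 0]]

```text
clock: 31.45
eef_pos: [0.5468, -0.0014, 0.0581]
tcp_rot: [2.243, 2.199, 0.0]
contact_force: [4.7, 0.3, -6.3]
grip_width: 0.012
grasp_force: 30.1
```

```bash
python3 -c "
from cov import *
s,Rt,f=state();print(s['ft_torque'])"
```

```text
t 31.45 tab [-65.5   5.1  49.3] rear [58.5  5.2 46.4] tilt 0.0002 roll -0.0 yaw 0.0015 F [ 4.7  0.3 -6.3] g 0.012
[ 0.05730303 -0.81910189  0.23121911]
```

Call:
jog_arm:
  moves:
    - [0.5, [-0.1, 0.1, 0.25], [0, 0, 0]]
    - [0.5, [0, 0, 0], [0, 0, 0]]
    - [2, [0, 0, 0], [0, 0, 0]]
    - [3, [0, 0, 0], [0, 0, 0]]
    - [3, [0, 0, 0], [0, 0, 0]]
    - [3, [0, 0, -2], [0, 0, 0]]
    - [3, [0, 0, -2], [0, 0, 0]]
    - [3, [0, 0, -2], [0, 0, 0]]
    - [3, [0, 0, -3], [0, 0, 0]]
    - [3, [4, 0, -3], [0, 0, 0]]
    - [3, [0, 0, 0], [0, 0, 0]]
    - [3, [0, 0, 0], [0, 0, 0]]

```text
clock: 32.65
eef_pos: [0.5483, 0.038, 0.1764]
tcp_rot: [2.241, 2.2, 0.0]
contact_force: [0.0, 0.0, -0.1]
grip_width: 0.0297
grasp_force: 0.0
```

```bash
cat > meas.py <<'E'
from prof import *
s=bot.observe();print(s['clock'],s['eef_pos'])
c=snap('wrist','wm%d'%int(s['clock']*10))
for a,b in [((30,85,47),(30,115,47)),((-30,85,47),(-30,115,47)),((-90,75,47),(-40,75,47)),((40,75,47),(80,75,47)),((1,15,47),(1,45,47)),((50,0,50),(80,0,50))]:
    print(a,b);[print('   ',e) for e in edges(c,a,b)]
E
python3 meas.py
```

```text
32.65 [0.54827717 0.03797616 0.17635666]
(30, 85, 47) (30, 115, 47)
    ([30.0, 107.2, 47.0], [237, 213, 151], [195, 165, 131])
(-30, 85, 47) (-30, 115, 47)
    ([-30.0, 106.3, 47.0], [237, 209, 142], [219, 175, 119])
(-90, 75, 47) (-40, 75, 47)
    ([-70.5, 75.0, 47.0], [227, 163, 100], [245, 240, 230])
    ([-53.3, 75.0, 47.0], [246, 245, 237], [237, 213, 151])
(40, 75, 47) (80, 75, 47)
    ([58.0, 75.0, 47.0], [244, 222, 155], [241, 230, 204])
    ([60.7, 75.0, 47.0], [239, 228, 205], [221, 166, 116])
(1, 15, 47) (1, 45, 47)
    ([1.0, 33.4, 47.0], [144, 111, 73], [224, 188, 126])
(50, 0, 50) (80, 0, 50)
    ([56.0, 0.0, 50.0], [209, 178, 123], [134, 116, 95])
    ([65.3, 0.0, 50.0], [124, 117, 116], [175, 170, 170])
    ([69.1, 0.0, 50.0], [192, 186, 188], [136, 130, 129])
    ([71.5, 0.0, 50.0], [132, 125, 125], [185, 180, 181])
    ([76.2, 0.0, 50.0], [206, 177, 161], [201, 144, 98])
```

Call:
jog_arm:
  moves:
    - [0, [-2, 1.5, 0], [0, 0, 0]]
    - [0, [-2.4, 1.6, 0], [0, 0, 0]]
    - [0, [0, 0, 4], [0, 0, 0]]
    - [0, [0, 0, 4], [0, 0, 0]]
    - [0, [0, 0, 3], [0, 0, 0]]
    - [0, [0, 0, 1], [0, 0, 0]]
    - [0, [0, 0, 0], [0, 0, 0]]
    - [0, [0, 0, 0.5], [0, 0, 0]]
    - [0, [0, 0, 0], [0, 0, 0]]

```text
clock: 33.6
eef_pos: [0.5792, -0.0074, 0.0519]
tcp_rot: [2.243, 2.198, 0.001]
contact_force: [0.3, -0.0, -0.3]
grip_width: 0.0006
grasp_force: 0.0
```

Call:
jog_arm:
  moves:
    - [0, [0, 0, 0.2], [0, 0, 0]]
    - [0, [0, 0, 0], [0, 0, 0]]
    - [0, [0, 0, 0], [0, 0, 0]]

```text
clock: 33.9
eef_pos: [0.5787, -0.007, 0.0496]
tcp_rot: [2.243, 2.199, 0.001]
contact_force: [-0.4, 0.1, -0.2]
grip_width: 0.0004
grasp_force: 0.0
```

Call:
jog_arm:
  moves:
    - [0, [0, 0, 0.2], [0, 0, 0]]
    - [0, [0, 0, 0], [0, 0, 0]]
    - [0, [0, 0, 0.1], [0, 0, 0]]
    - [0, [0, 0, 0], [0, 0, 0]]
    - [0, [0, 0, 0], [0, 0, 0]]

```text
clock: 34.4
eef_pos: [0.5788, -0.0071, 0.0473]
tcp_rot: [2.243, 2.199, 0.001]
contact_force: [-3.4, 0.6, 9.3]
grip_width: 0.0007
grasp_force: 4.7
```

Call:
jog_arm:
  moves:
    - [0, [0, 0, 0.15], [0, 0, 0]]
    - [0, [0, 0, 0], [0, 0, 0]]
    - [0, [0, 0, 0], [0, 0, 0]]

```text
clock: 34.7
eef_pos: [0.5788, -0.007, 0.0472]
tcp_rot: [2.242, 2.198, 0.001]
contact_force: [-6.6, 1.5, 19.8]
grip_width: 0.0004
grasp_force: 9.9
```

Call:
jog_arm:
  moves:
    - [0, [0, 0, -0.5], [0, 0, 0]]
    - [0, [0, 0, -3], [0, 0, 0]]
    - [0, [0, 0, -4], [0, 0, 0]]
    - [0, [0, 0, -4.5], [0, 0, 0]]
    - [0, [4.5, -3, -1], [0, 0, 0]]
    - [0, [0, 0, 0], [0, 0, 0]]
    - [0, [0, 0, 0], [0, 0, 0]]

```text
clock: 35.4
eef_pos: [0.5515, 0.0351, 0.1738]
tcp_rot: [2.241, 2.201, 0.0]
contact_force: [-0.2, -0.3, 0.1]
grip_width: 0.0008
grasp_force: 0.0
```

```bash
python3 meas.py
```

```text
35.4 [0.55153174 0.03505229 0.17377472]
(30, 85, 47) (30, 115, 47)
    ([30.0, 107.7, 47.0], [228, 198, 142], [197, 148, 104])
    ([30.0, 107.8, 47.0], [226, 195, 141], [197, 147, 102])
(-30, 85, 47) (-30, 115, 47)
    ([-30.0, 107.0, 47.0], [232, 197, 131], [227, 169, 105])
(-90, 75, 47) (-40, 75, 47)
    ([-70.1, 75.0, 47.0], [226, 165, 108], [243, 239, 227])
    ([-53.7, 75.0, 47.0], [244, 244, 237], [229, 204, 152])
(40, 75, 47) (80, 75, 47)
    ([58.1, 75.0, 47.0], [241, 218, 151], [237, 226, 200])
    ([60.7, 75.0, 47.0], [235, 224, 201], [218, 162, 113])
(1, 15, 47) (1, 45, 47)
    ([1.0, 33.2, 47.0], [129, 99, 65], [213, 177, 118])
(50, 0, 50) (80, 0, 50)
    ([55.4, 0.0, 50.0], [228, 196, 132], [162, 138, 102])
    ([65.3, 0.0, 50.0], [127, 121, 120], [179, 173, 175])
    ([68.8, 0.0, 50.0], [191, 185, 187], [139, 133, 133])
    ([68.9, 0.0, 50.0], [191, 184, 186], [137, 130, 130])
    ([71.4, 0.0, 50.0], [131, 125, 124], [183, 178, 178])
    ([75.7, 0.0, 50.0], [202, 183, 174], [199, 146, 107])
```

```bash
python3 -c "
from cell import bot
print(bot.job_done())"
```

```text
the job is handed in; nothing more can be done
None
```

All three beads are in the keeper and the cover is shut under its catch; the job is handed in with no verdict shown, and after release the cover had slid about 7 mm sideways, so I re-gripped and re-centred it, and a lift and a press then showed it held and flat.

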